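# Snap a retaining clip onto a shaft with the clip fork from the rack

### The arm

A 6-joint arm with a two-finger parallel gripper is mounted at the origin on the work surface. World frame = base frame: x ahead of the robot, y to its left, z up, the work surface at z = 0. Lengths are in m, angles in rad, forces in N, time in s.
With the tool pointing down it reaches from about 0.35 to 0.775 m from the base axis. Payload 7.3 kg.
Tool frame: the origin (TCP) lies at the very end of the fingers, on their centre line; the grasp point (between the pads) lies 19 mm behind it (robot.tcp_to_grasp is the distance from the TCP to the grasp point, in m); x points along the fingers, y is the direction in which the jaws open and shut, and the axes are right-handed (so a half turn about x gives the same grasp; the last joint's range is limited). The gripper opens to 92 mm and grips with 3 to 60 N. Pads are 19 mm wide; open, the fingers measure 130 mm over their backs; the gripper's body (75 mm by 190 mm) begins 47 mm behind the grasp point.
Start: joints at [0.983, 0.342, 1.524, -0, 1.275, -0.146], TCP at [0.224, 0.475, 0.227] pointing down, gripper open.
Joint ranges: [-2.53, 2.53], [-0.77, 2.02], [0.04, 2.7], [-1, 4.14], [0.28, 2.66], [-3.11, 3.11]. Speed limits (rad/s): [2.57, 2.57, 3.14, 3.14, 3.14, 3.14].

### API

Orientations are given as [roll, pitch, yaw] about the fixed x, y, z axes, in that order (R = Rz(yaw) Ry(pitch) Rx(roll)).
In Python, from cell import robot gives the robot as it stands.
- The arm moves only by the tool move_arm, never from a script. Its argument "increments" is a list of rows, each a list of 4 numbers: the shift along the tool's x, y, z normalised to -1 to 1, where 1 is 40 cm, then the turn about the tool's x normalised to -1 to 1, where 1 is 60 degrees. In form: [[dx, dy, dz, twist], ...]. A call has 1 to 5 rows; each row is the pose to reach, as a shift and turn from the pose commanded when the call began, along the tool's axes at that moment; what a row does not reach only later rows make up. A row lasts 1/8 s, in which the tool goes at most 62.5 mm and 10.7 degrees, less where a joint would pass 70% of its speed; a pose out of reach is approached as far as the arm can. A call with a number of a shift or a turn outside -1 to 1 is refused whole. A call with a gripper value outside its range is refused whole. "gripper" is the closure, from 0 (fully open) to 1 (shut), set as the call begins (left out, the last holds). The fingers move at their own pace and stop on an object; "squeeze" is the grip in N (left out, the last holds). Time passes only in rows, so rows that repeat a pose let the fingers close. It gives the time, the measured TCP pose, the force and the opening at its end, in the units of the state.
- robot.observe(): the state, without advancing time (a new reading comes with each control period).
- robot.read_camera(name): name is "scene" or "top" or "wrist"; returns the picture (420x560x3 uint8, red, green, blue); there is no depth.
- robot.camera_params(name): a dict with "fx", "fy", "cx", "cy" (pixels), "R" (3x3) and "t" (3): a world point X has camera coordinates R X + t; the wrist camera has in their place "tool_from_camera" (4x4, takes a point from camera to tool coordinates, whose origin is the TCP and whose axes are the tool frame's). Camera axes: x right, y down, z forward; pixel columns grow to the right and rows downward; lengths in m; the calibration is good to about 2 mm. The wrist camera is an equidistant fisheye: a pixel r from the principal point sees the ray r / f radians off the axis. A picture is of the moment at which its call begins: read the wrist's pose just before it. camera_params takes no time and is no camera call.
- robot.hand_in(): hands the job in, once; it reports no verdict.
The state is a dict: "time": time; "qpos": joint angles; "qvel": joint speeds; "joint_efforts": joint torques, N m; "tool_pos": TCP position; "tool_rot": TCP orientation; "contact_force": force on the tool from outside, world axes, zero at the start; "torque": the same for the moment, N m; "opening": finger opening in m.
Only numpy, scipy, OpenCV 4.12 (cv2) and the standard library are available. Lean on these libraries where they do the work, as an engineer would, in place of code of your own. Each camera call takes 0.05 s, during which the arm holds its last target.

### The job

Take the clip fork (the tool with the flat handle) out of the crowded rack and push the retaining clip with its prongs onto the shaft until it snaps fully home, without the gripper itself touching the clip or the shaft stand. Then put the fork back, all the way down in the socket it came from, and let go; leave the other tools in the rack, the piston and the connecting rod where they are.

Things in the scene. Friction and masses are not known exactly. Their poses are not given: they have to be found in the camera images.
- rack: Wooden tool rack fixed to the bench, left or right (the shaft stand on the other side). Origin at bench level, z up. Its sockets slope: the axis out of them is (-0.5, 0, 0.866) in the rack frame, 30 deg from vertical. Two rows of four sockets, 38 mm apart along y; rows 50 mm apart along the slope (0.866, 0, 0.5). Sockets 67 mm deep, 32 mm (slope) by 28 mm (y); tools lie against their lower side.
- rack_board (a point): Middle of the top front edge of the 6 mm plywood board behind the rear row: 38 mm up the slope from the rear sockets' centre line and 42 mm above the sockets' mouths along the socket axis.
- fork_centre (a point): Clip fork, half-way along its 160 mm length, on its axis; it stands prongs down in a rear-row socket. The only tool with a flat rectangular wooden handle: 16 mm thick (x), 26 mm wide (y), from 8 to 80 mm above this point. z runs from prongs to handle (out of the socket), x up the slope, y along the row. Free space beside the handle: about 29 mm on both flat sides (x), only 12 mm along y.
- fork_tip (a point): Middle of the clip fork's prong ends, 80 mm below fork_centre; same axes. Two prongs 30 mm long, each 7 mm (x) by 22 mm (y), 12 mm gap between (26 mm over all in x); above them a cross-piece 26 x 22 mm to 56 mm, then a 12 mm square shank to the handle at 88 mm. About 0.22 kg, centre of mass about 45 mm above this point.
- stand: Grey shaft stand fixed to the bench, base 150 x 200 x 12 mm; origin at bench level under the groove. It carries a level steel shaft (4 kg, lying in two bearings), 48 mm in diameter, along its y, centre line 100 mm above the bench. At y = 0 a groove 12 mm wide, 40 mm in diameter holds the retaining clip. A toothed gear of 110 mm diameter fills y = 40 to 60 mm; bearing blocks of 76 mm diameter at y = +-82 mm.
- clip (a joint): Travel of the retaining clip, m: 0 = only started on the groove (23.5 mm proud), 0.0235 = fully home. It moves radially to the shaft along (0.574, 0, -0.819) in the stand frame (35 deg from vertical). It resists with up to about 15 N over the first half, then its jaws snap in and it runs home by itself; let go before half-way it springs back.
- clip_back (a point): Middle of the flat back of the clip, where the prongs press; z points out, against the push, x along the back. The back is 56 mm (x) by 8 mm (y). A central ear on it, 5 mm wide (x) and 9 mm high, goes between the prongs. Moves with the clip: 56.5 mm from the shaft's centre line at the start, 33 mm at home.
- punch1_centre (a point): Round-handled tool (handle 24-26 mm in diameter, up to 160 mm long in all; in the rear row) of the rack, 80 mm above its foot on its axis; to be left in place.
- punch2_centre (a point): Round-handled tool (handle 24-26 mm in diameter, up to 160 mm long in all; in the rear row) of the rack, 80 mm above its foot on its axis; to be left in place.
- punch3_centre (a point): Round-handled tool (handle 24-26 mm in diameter, up to 160 mm long in all; in the rear row) of the rack, 80 mm above its foot on its axis; to be left in place.
- punch4_centre (a point): Round-handled tool (handle 24-26 mm in diameter, up to 136 mm long in all; in the front row) of the rack, 80 mm above its foot on its axis; to be left in place.
- punch5_centre (a point): Round-handled tool (handle 24-26 mm in diameter, up to 136 mm long in all; in the front row) of the rack, 80 mm above its foot on its axis; to be left in place.
- punch6_centre (a point): Round-handled tool (handle 24-26 mm in diameter, up to 136 mm long in all; in the front row) of the rack, 80 mm above its foot on its axis; to be left in place.
- barrel: Finned dark cylinder barrel, 74 mm in diameter, 95 mm high, fixed upright between rack and stand; origin at its foot.
- piston: Loose aluminium piston, 76 mm in diameter, 60 mm high, standing near the robot; origin under its centre.
- conrod: Loose steel connecting rod lying flat, about 165 mm long, 20 mm high; origin under its centre.

How it is judged:
On the way, in this order (a step that is already met when the one before it is completed fails the run):
1. the fork has been drawn out of its socket (distance of fork_tip from where it was at the start of the episode above 0.08 m), for 0.1 s.
2. the clip has been pushed home while the fork is out of the rack (value of joint clip above 0.0205 m and distance of fork_tip from where it was at the start of the episode above 0.08 m), for 0.2 s.
At the end, for the whole second after the job is handed in: The clip is home (travel over 20.5 of its 23.5 mm); the fork stands in its own socket again, centre and prong ends within 12 mm of where they were at the start; the other rack tools, the piston and the connecting rod are within 30 mm of where they were (value of joint clip above 0.0205 m and distance of each of fork_centre, fork_tip from where it was at the start of the episode below 0.012 m and distance of each of punch1_centre, punch2_centre, punch3_centre, punch4_centre, punch5_centre, punch6_centre, piston, conrod from where it was at the start of the episode below 0.03 m); the robot touches nothing.
It fails at once if the robot itself touches the clip or its shaft stand (contact force between any of the fingers, the arm and stand above 1 N).
It fails at once if another tool of the rack is pulled or knocked more than 30 mm out of place (distance of any of punch1_centre, punch2_centre, punch3_centre, punch4_centre, punch5_centre, punch6_centre from where it was at the start of the episode above 0.03 m).
It fails at once if the piston or the connecting rod is shifted more than 30 mm (distance of any of piston, conrod from where it was at the start of the episode above 0.03 m).
It also fails if it takes over 58 s, if anything falls off the work surface, if the arm or the gripper's body presses on something with over 40 N, if the wrist force passes 120 N, or if a joint passes its speed limit or range.

## Working session

There is one attempt and no reset: what is moved stays moved. The work goes in short steps, Python scripts to look and compute and a tool call to move; the robot and the scene stay as the last step left them, time stands still between calls to the robot, and variables do not carry over. Pictures are saved under pics/ and viewed, and the job is handed in when it is done.

Besides the shell and the picture viewer there is one more tool, called after ">>>" in YAML: its name, and indented under it one key for each argument. move_arm: Moves the arm, as the interface text tells. Its arguments: {"type":"object","properties":{"increments":{"type":"array","items":{"type":"array","items":{"type":"number"}}},"gripper":{"type":"number"},"squeeze":{"type":"number"}},"required":["increments"]}

```bash
ls; mkdir -p pics
python3 - <<'E'
from cell import robot
import cv2
print(robot.observe())
for n in ["scene","top","wrist"]:
    im=robot.read_camera(n); cv2.imwrite(f"pics/{n}0.png",im[:,:,::-1]); print(n,robot.camera_params(n))
E
```

```text
pics
{'time': 0.0, 'qpos': array([ 9.82995741e-01,  3.42729665e-01,  1.52501998e+00, -2.23562047e-05,
        1.27537096e+00, -1.46026027e-01]), 'qvel': array([-5.18600560e-05, -1.86389045e-04, -6.53080577e-04, -6.35227342e-04,
       -9.57590934e-04, -1.25780876e-04]), 'joint_efforts': array([-1.83052503e-03, -4.31229794e+01, -2.44220513e+01,  7.15612387e-02,
        5.61025995e-02, -9.45713396e-05]), 'tool_pos': array([0.22423434, 0.47426032, 0.22604031]), 'tool_rot': array([-1.70283217,  1.56926822, -2.1446002 ]), 'contact_force': array([ 0.36853342, -0.27902162,  1.01888371]), 'torque': array([-0.03563979,  0.00163006, -0.01900911]), 'opening': 0.09147441218198943}
scene {'fx': 481.1326970856543, 'fy': 481.1326970856543, 'cx': 276.9971505780411, 'cy': 204.54855000905337, 'R': array([[ 0.74496581,  0.66708304,  0.00511356],
       [ 0.51529075, -0.57054952, -0.63949096],
       [-0.42367603,  0.47903387, -0.76878161]]), 't': array([-0.3899632 , -0.19369509,  1.34536339])}
top {'fx': 417.9536087864602, 'fy': 417.9536087864602, 'cx': 279.07071162994936, 'cy': 208.6862416243084, 'R': array([[ 0.01011266, -0.99985865, -0.01343197],
       [-0.99593251, -0.0088684 , -0.08966489],
       [ 0.08953309,  0.01428408, -0.99588141]]), 't': array([-0.02428776,  0.55924774,  0.89007074])}
wrist {'fx': 325.19226210127806, 'fy': 325.19226210127806, 'cx': 283.63254858635975, 'cy': 209.45059768938515, 'tool_from_camera': array([[ 4.49378165e-04, -2.61407332e-01,  9.65228473e-01,
        -1.57748875e-01],
       [ 9.99999578e-01, -6.56195284e-04, -6.43280064e-04,
        -1.39617078e-04],
       [ 8.01536497e-04,  9.65228354e-01,  2.61406927e-01,
        -7.00999976e-02],
       [ 0.00000000e+00,  0.00000000e+00,  0.00000000e+00,
         1.00000000e+00]])}
```

View pics/scene0.png

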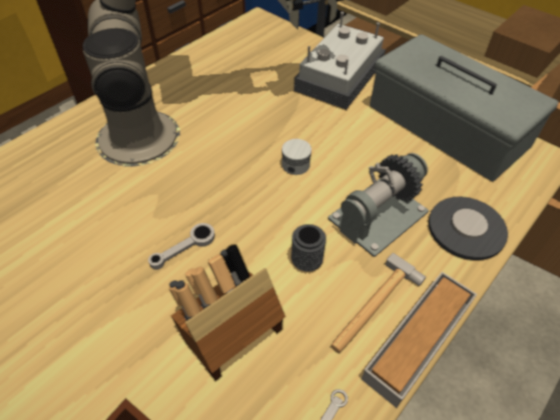

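View pics/top0.png

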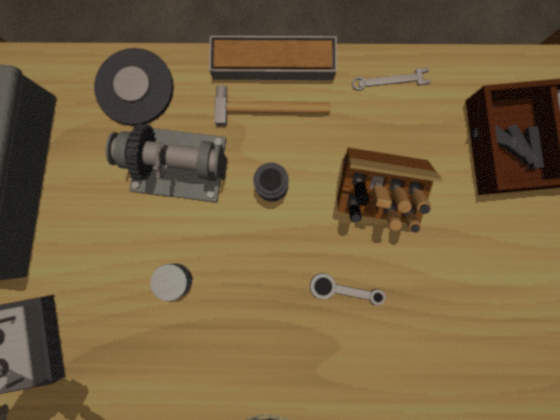

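View pics/wrist0.png

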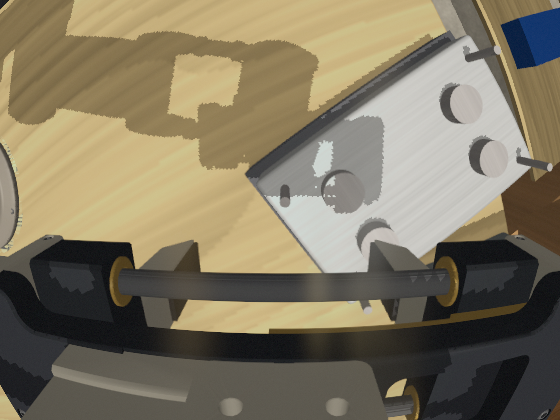

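```bash
cat > h.py <<'E'
import numpy as np, cv2
from cell import robot
from scipy.spatial.transform import Rotation as Ro
def ray(n,u,v):
    p=robot.camera_params(n); R=np.array(p['R']);t=np.array(p['t'])
    d=R.T@np.array([(u-p['cx'])/p['fx'],(v-p['cy'])/p['fy'],1]); return -R.T@t,d/np.linalg.norm(d)
def onz(n,u,v,z):
    o,d=ray(n,u,v); return o+d*(z-o[2])/d[2]
def proj(n,X):
    p=robot.camera_params(n); c=np.array(p['R'])@np.array(X)+p['t']; return p['fx']*c[0]/c[2]+p['cx'],p['fy']*c[1]/c[2]+p['cy']
def tri(rays):
    A=np.zeros((3,3));b=np.zeros(3)
    for o,d in rays:
        P=np.eye(3)-np.outer(d,d);A+=P;b+=P@o
    X=np.linalg.solve(A,b); return X,[float(np.linalg.norm((np.eye(3)-np.outer(d,d))@(X-o))) for o,d in rays]
def wpose(s=None):
    s=s or robot.observe(); T=np.eye(4);T[:3,:3]=Ro.from_euler('xyz',s['tool_rot']).as_matrix();T[:3,3]=s['tool_pos'];return T@np.array(robot.camera_params('wrist')['tool_from_camera'])
def wray(T,u,v):
    p=robot.camera_params('wrist');x=u-p['cx'];y=v-p['cy'];r=np.hypot(x,y);a=r/p['fx']
    d=np.array([np.sin(a)*x/r,np.sin(a)*y/r,np.cos(a)]);return T[:3,3],T[:3,:3]@d
def wproj(T,X):
    p=robot.camera_params('wrist');c=T[:3,:3].T@(np.array(X)-T[:3,3]);r=np.hypot(c[0],c[1]);a=np.arctan2(r,c[2]);return p['cx']+p['fx']*a*c[0]/r,p['cy']+p['fx']*a*c[1]/r
E
python3 - <<'E'
from h import *
for k,(u,v) in dict(rack=(385,190),piston=(170,283),barrel=(271,181),stand=(180,160)).items(): print(k,onz('top',u,v,0.08))
s=robot.observe();print(Ro.from_euler('xyz',s['tool_rot']).as_matrix())
a=cv2.imread('pics/top0.png');b=cv2.imread('pics/scene0.png')
cv2.imwrite('pics/c1.png',np.hstack([cv2.resize(a[140:240,330:440],(396,360),interpolation=3),cv2.resize(b[230:385,150:300],(396,409),interpolation=3)[:360]]))
cv2.imwrite('pics/c2.png',np.hstack([cv2.resize(a[110:210,95:235],(420,300),interpolation=3),cv2.resize(b[140:260,320:450],(380,351),interpolation=3)[:300]]))
E
```

```text
rack [ 0.59506293 -0.23741573  0.08      ]
piston [0.40094505 0.2003204  0.08      ]
barrel [ 0.61189491 -0.00246868  0.08      ]
stand [0.65461189 0.18790829 0.08      ]
[[-5.90622888e-04  4.27533451e-01  9.03999336e-01]
 [-9.78041444e-04  9.03998814e-01 -4.27533843e-01]
 [-9.99999347e-01 -1.13666009e-03 -1.15776957e-04]]
```

View pics/c1.png

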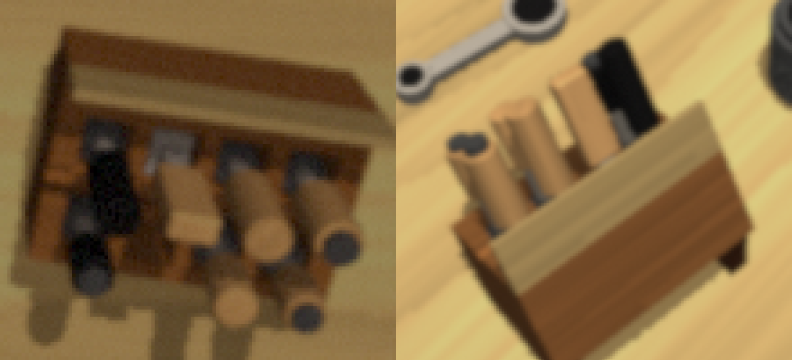

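View pics/c2.png

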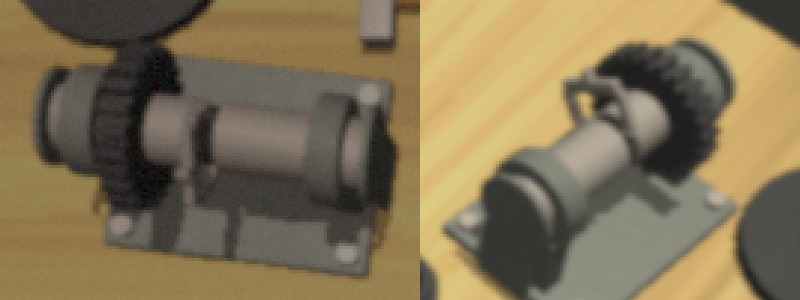

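Run:
```python
from h import *
a=onz('top',330+75/3.6,140+100/3.6,0.13);b=onz('top',330+395/3.6,140+140/3.6,0.13);d=a-b;print(a,b,np.degrees(np.arctan2(-d[0],d[1])),np.linalg.norm(d))
s=robot.observe();R=Ro.from_euler('xyz',s['tool_rot']).as_matrix()
for P in [(0.40,0.22,0.33),(0.45,0,0.33),(0.42,-0.22,0.33)]:
    print(R.T@(np.array(P)-s['tool_pos'])/.4)
```

```text
[ 0.63133053 -0.15958205  0.13      ] [ 0.61080281 -0.33146353  0.13      ] -6.810548124214722 0.17310294974249396
[-0.25912999 -0.38731545  0.66892756]
[-0.2586659  -0.83107311  1.01707109]
[-0.25808368 -1.36033747  1.18441475]
```

>>> move_arm:
  increments:
    - [-0.1,-0.05,0.1,-0.1]
    - [-0.2,-0.15,0.25,-0.2]
    - [-0.26,-0.25,0.4,-0.31]
    - [-0.26,-0.35,0.55,-0.31]
    - [-0.26,-0.45,0.7,-0.31]

```text
time: 0.78
tool_pos: [0.3752, 0.234, 0.3292]
tool_rot: [0.574, 1.569, 0.457]
contact_force: [1.7, 0.2, -1.2]
opening: 0.0919
```

```bash
cat > to.py <<'E'
import sys
from h import *
s=robot.observe();R=Ro.from_euler('xyz',s['tool_rot']).as_matrix()
z=R[:,2];print('t',s['time'],'pos',s['tool_pos'].round(4),'yaw z',np.degrees(np.arctan2(z[1],z[0])).round(2),'tilt',R[2,0].round(5),'open',round(s['opening'],4),'F',s['contact_force'].round(1))
if len(sys.argv)>1: print((R.T@(np.array(eval(sys.argv[1]))-s['tool_pos'])/.4).round(4))
E
python3 to.py 0.41,-0.22,0.33
```

```text
t 0.775 pos [0.3752 0.234  0.3292] yaw z -6.68 tilt -1.0 open 0.0919 F [ 1.7  0.2 -1.2]
[-0.0026 -1.1173  0.2185]
```

>>> move_arm:
  increments:
    - [0,-0.15,0.1]
    - [0,-0.3,0.15]
    - [0,-0.45,0.15]
    - [0,-0.6,0.15]
    - [0,-0.75,0.15]

```text
invalid input at $.increments[0]: expected 4 numbers
```

>>> move_arm:
  increments:
    - [0,-0.15,0]
    - [0,-0.25,0]
    - [0,-0.3,0]
    - [0,-0.3,0]
    - [0,-0.3,0]

```text
invalid input at $.increments[0]: expected 4 numbers
```

>>> move_arm:
  increments:
    - [0,-0.15,0.1,0]
    - [0,-0.3,0.15,0]
    - [0,-0.45,0.15,0]
    - [0,-0.6,0.15,0]
    - [0,-0.75,0.15,0]

```text
time: 1.4
tool_pos: [0.3986, -0.0691, 0.3285]
tool_rot: [1.094, 1.571, 0.977]
contact_force: [1.4, -0.2, -0.5]
opening: 0.092
```

>>> move_arm:
  increments:
    - [0,-0.15,0,0]
    - [0,-0.25,0,0]
    - [0,-0.35,0,0]
    - [0,-0.35,0,0]
    - [0,-0.35,0,0]

```text
time: 2.02
tool_pos: [0.3827, -0.2058, 0.3284]
tool_rot: [2.085, 1.57, 1.968]
contact_force: [0.2, -0.0, 0.3]
opening: 0.0918
```

```bash
python3 to.py
python3 - <<'E'
from h import *
s=robot.observe();np.save('w1.npy',wpose(s))
im=robot.read_camera('wrist')[:,:,::-1];cv2.imwrite('pics/w1.png',im)
E
```

```text
t 2.025 pos [ 0.3827 -0.2058  0.3284] yaw z -6.73 tilt -1.0 open 0.0918 F [ 0.2 -0.   0.3]
```

View pics/w1.png

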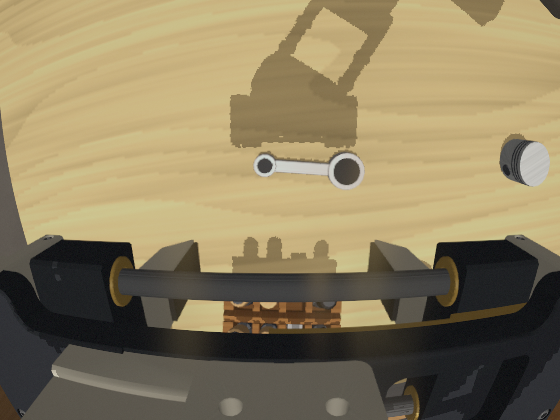

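>>> move_arm:
  increments:
    - [0,0,0.15,0]
    - [0,-0.05,0.3,0]
    - [0,-0.05,0.42,0]
    - [0,-0.05,0.42,0]
    - [0,-0.05,0.42,0]

```text
time: 2.7
tool_pos: [0.5472, -0.2445, 0.3285]
tool_rot: [2.669, 1.57, 2.553]
contact_force: [0.3, 0.8, -0.2]
opening: 0.0919
```

```bash
python3 to.py
python3 - <<'E'
from h import *
s=robot.observe();np.save('w2.npy',wpose(s))
im=robot.read_camera('wrist')[:,:,::-1];cv2.imwrite('pics/w2.png',im)
E
```

```text
t 2.7 pos [ 0.5472 -0.2445  0.3285] yaw z -6.61 tilt -1.0 open 0.0919 F [ 0.3  0.8 -0.2]
```

View pics/w2.png

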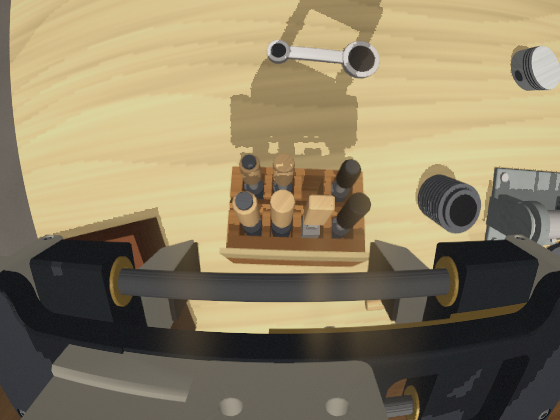

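Run:
```python
from h import *
a=cv2.imread('pics/w2.png');cv2.imwrite('pics/c3.png',cv2.resize(a[145:270,215:380],None,fx=4.7,fy=4.7,interpolation=3))
```

```text
(no output)
```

View pics/c3.png

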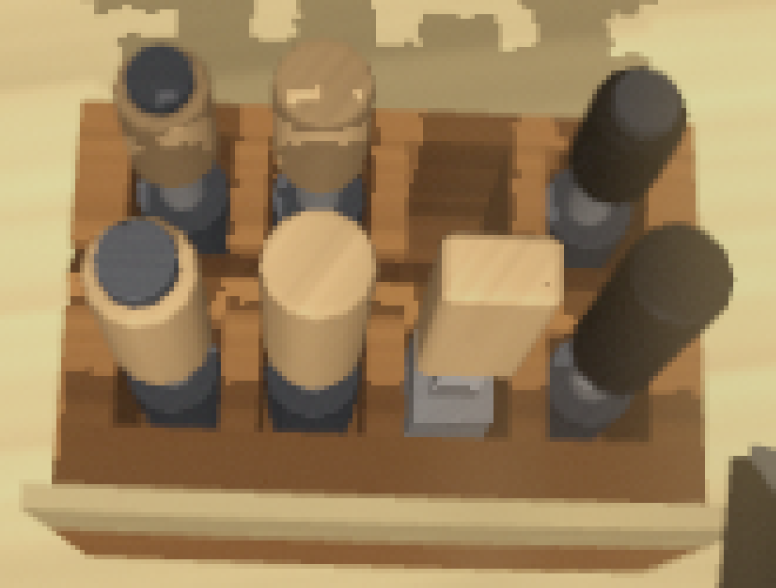

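>>> move_arm:
  increments:
    - [0,0.15,0.05,0]
    - [0,0.3,0.05,0]
    - [0,0.3,0.05,0]
    - [0,0.3,0.05,0]

```text
time: 3.25
tool_pos: [0.5806, -0.129, 0.3298]
tool_rot: [-0.533, 1.569, -0.649]
contact_force: [-0.2, -0.4, 0.1]
opening: 0.0918
```

```bash
python3 to.py
python3 - <<'E'
from h import *
s=robot.observe();np.save('w3.npy',wpose(s))
im=robot.read_camera('wrist')[:,:,::-1];cv2.imwrite('pics/w3.png',im)
cv2.imwrite('pics/c4.png',cv2.resize(im[130:270,80:280],None,fx=4,fy=4,interpolation=3))
E
```

```text
t 3.25 pos [ 0.5806 -0.129   0.3298] yaw z -6.68 tilt -1.0 open 0.0918 F [-0.2 -0.4  0.1]
```

View pics/w3.png

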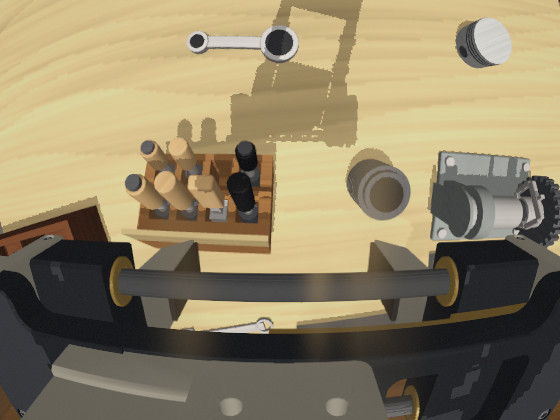

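View pics/c4.png

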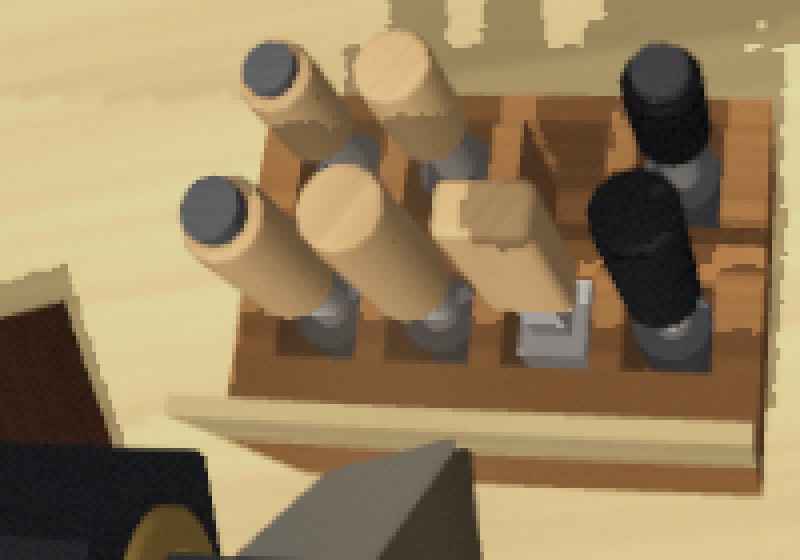

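Run:
```python
from h import *
A=np.load('w2.npy');B=np.load('w3.npy')
f2=lambda u,v:(215+u/4.7,145+v/4.7); f3=lambda u,v:(80+u/4,130+v/4)
pts=dict(fork=((501,271),(486,211)),fl=((447,238),(435,183)),fr=((562,242),(530,183)),rr=((556,307),(538,240)),rl=((440,302),(442,238)),wood=((318,266),(338,209)),black=((684,275),(634,211)),
 fw=((325,82),(393,66)),fb=((640,100),(659,77)),capL=((135,263),(213,210)),boardL=((22,487),(165,398)),boardR=((722,507),(755,425)))
P={}
for k,(a,b) in pts.items():
    X,e=tri([wray(A,*f2(*a)),wray(B,*f3(*b))]);P[k]=X;print(k,X.round(4),np.round(e,4))
    print('    top',np.round(proj('top',X),1),'scene',np.round(proj('scene',X),1))
```

```text
fork [ 0.5577 -0.2085  0.1778] [0.0001 0.0001]
    top [382.2 203. ] scene [214.9 259.1]
fl [ 0.5486 -0.2193  0.1813] [0.0001 0.0001]
    top [388.7 207.9] scene [206.8 258.9]
fr [ 0.5521 -0.1955  0.1808] [0.0002 0.0002]
    top [375.4 205.9] scene [217.7 252. ]
rr [ 0.5673 -0.1972  0.1754] [0.0003 0.0003]
    top [375.6 197.9] scene [223.2 258.9]
rl [ 0.5634 -0.2218  0.1758] [0.0001 0.0001]
    top [389.2 200.1] scene [211.8 266.1]
wood [ 0.5515 -0.2463  0.1809] [0.0001 0.0001]
    top [403.5 206.4] scene [196.8 269.5]
black [ 0.5616 -0.1707  0.1832] [0.0001 0.0001]
    top [361.8 200.4] scene [231.  245.8]
fw [ 0.5196 -0.241   0.1348] [0.0001 0.0001]
    top [394.2 225.4] scene [190.4 271.1]
fb [ 0.5332 -0.1671  0.1289] [0.0008 0.0008]
    top [354.9 218.1] scene [224.  252.6]
capL [ 0.5476 -0.2845  0.1755] [0.0002 0.0002]
    top [423.9 209.1] scene [179.3 283.7]
boardL [ 0.6006 -0.3212  0.1615] [0.0001 0.0001]
    top [440.6 181.6] scene [184.7 320.4]
boardR [ 0.6356 -0.1533  0.1369] [0.0006 0.0006]
    top [348.1 164.9] scene [267.3 276.2]
```

Run:
```python
from h import *
T=np.array(robot.camera_params('wrist')['tool_from_camera'])
for x in (0,-.019,-.04,-.06):
  for y in (-.065,-.046):
    for z in (-.0095,.0095): print(x,y,z,np.round(wproj(T,(x,y,z)),1))
a=cv2.imread('pics/w3.png');cv2.imwrite('pics/c5.png',cv2.resize(a[225:345,0:220],None,fx=3.5,fy=3.5,interpolation=3))
```

```text
0 -0.065 -0.0095 [164.6 241.4]
0 -0.065 0.0095 [168.8 272.9]
0 -0.046 -0.0095 [197.6 242.1]
0 -0.046 0.0095 [200.8 274.2]
-0.019 -0.065 -0.0095 [151.9 254.9]
-0.019 -0.065 0.0095 [157.4 288.9]
-0.019 -0.046 -0.0095 [188.  256.2]
-0.019 -0.046 0.0095 [192.2 290.8]
-0.04 -0.065 -0.0095 [134.9 273.4]
-0.04 -0.065 0.0095 [142.4 310.3]
-0.04 -0.046 -0.0095 [174.8 275.7]
-0.04 -0.046 0.0095 [180.7 313.4]
-0.06 -0.065 -0.0095 [114.9 295.7]
-0.06 -0.065 0.0095 [125.2 335.3]
-0.06 -0.046 -0.0095 [159.  299.6]
-0.06 -0.046 0.0095 [167.3 340.2]
```

View pics/c5.png

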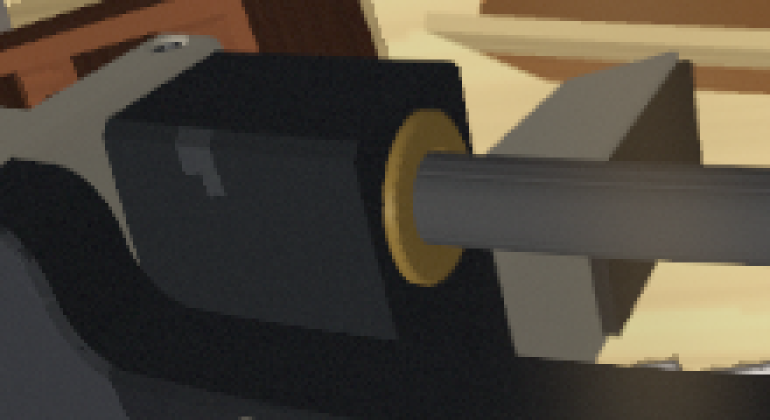

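```bash
python3 to.py 0.562,-0.209,0.25
```

```text
t 3.3 pos [ 0.5806 -0.1297  0.3295] yaw z -6.75 tilt -1.0 open 0.092 F [ 0.6  0.3 -0.1]
[ 0.1988 -0.2022 -0.0231]
```

>>> move_arm:
  increments:
    - [0.07,-0.1,-0.02,0]
    - [0.14,-0.2,-0.02,0]
    - [0.2,-0.2,-0.02,0]
    - [0.2,-0.2,-0.02,0]
    - [0.2,-0.2,-0.02,0]
  gripper: 0.63
  squeeze: 20

```text
time: 3.92
tool_pos: [0.5641, -0.2082, 0.2499]
tool_rot: [-0.336, 1.569, -0.454]
contact_force: [-0.2, 0.1, 0.8]
opening: 0.0464
```

```bash
python3 to.py
python3 - <<'E'
from h import *
s=robot.observe();np.save('w4.npy',wpose(s))
im=robot.read_camera('wrist')[:,:,::-1];cv2.imwrite('pics/w4.png',im)
cv2.imwrite('pics/c6.png',cv2.resize(im[170:310,190:380],None,fx=4,fy=4,interpolation=3))
E
```

```text
t 3.925 pos [ 0.5641 -0.2082  0.2499] yaw z -6.76 tilt -1.0 open 0.0464 F [-0.2  0.1  0.8]
```

View pics/c6.png

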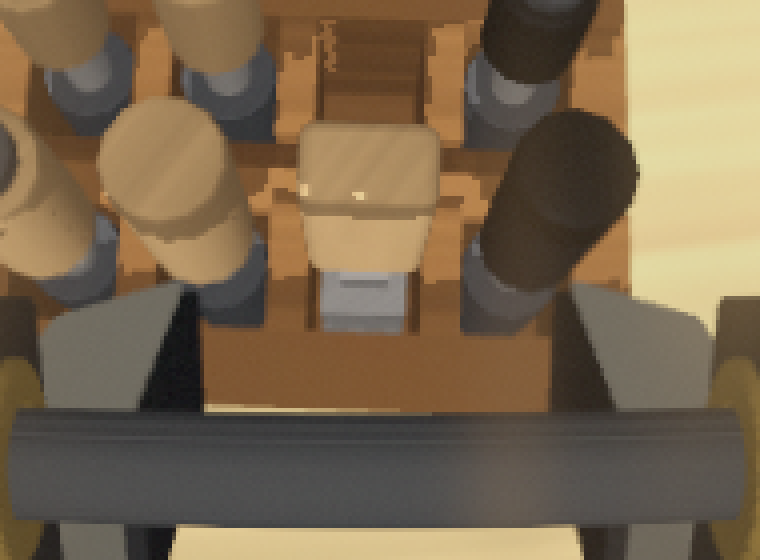

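Run:
```python
from h import *
A=np.load('w2.npy');B=np.load('w3.npy');C=np.load('w4.npy')
f2=lambda u,v:(215+u/4.7,145+v/4.7); f3=lambda u,v:(80+u/4,130+v/4);f4=lambda u,v:(190+u/4,170+v/4)
pts=dict(fork=((501,271),(486,211),(370,163)),fl=((447,238),(435,183),(300,125)),fr=((562,242),(530,183),(440,125)),rr=((556,307),(538,240),(437,204)),rl=((440,302),(442,238),(302,201)),wood=((318,266),(338,209),(163,158)),black=((684,275),(634,211),(575,174)))
for k,(a,b,c) in pts.items():
    R=[wray(A,*f2(*a)),wray(B,*f3(*b)),wray(C,*f4(*c))]
    for r in (R,[R[0],R[2]],[R[1],R[2]]):
        X,e=tri(r);print(k,X.round(4),np.round(e,4))
o,d=wray(C,*f4(370,163))
for z in (.17,.175,.18,.185): print(z,(o+d*(z-o[2])/d[2]).round(4))
T=np.array(robot.camera_params('wrist')['tool_from_camera']);print([np.round(wproj(T,(0,y,-.0095)),1) for y in(-.0232,.0232)],f4(190,287),f4(567,290))
```

```text
fork [ 0.5576 -0.2086  0.1774] [0.0002 0.0001 0.0003]
fork [ 0.5575 -0.2086  0.1779] [0.0003 0.0003]
fork [ 0.5577 -0.2087  0.1767] [0.0002 0.0002]
fl [ 0.5484 -0.2196  0.1806] [0.0005 0.0002 0.0007]
fl [ 0.547  -0.2196  0.1865] [0.0004 0.0004]
fl [ 0.5489 -0.2205  0.1772] [0.0002 0.0002]
fr [ 0.5517 -0.1954  0.1804] [0.0007 0.0002 0.0008]
fr [ 0.5527 -0.195   0.1761] [0.0007 0.0007]
fr [ 0.5514 -0.1953  0.1804] [0.0005 0.0005]
rr [ 0.5673 -0.1972  0.1754] [0.0003 0.0003 0.    ]
rr [ 0.5678 -0.1972  0.1743] [0.0002 0.0002]
rr [ 0.5671 -0.1971  0.1755] [0.0001 0.0001]
rl [ 0.5634 -0.2219  0.1758] [0.0001 0.0003 0.0003]
rl [ 0.5628 -0.2219  0.1783] [0. 0.]
rl [ 0.5636 -0.2221  0.175 ] [0.0002 0.0002]
wood [ 0.5514 -0.2462  0.1806] [0.0002 0.0002 0.0004]
wood [ 0.5519 -0.2464  0.1784] [0.0003 0.0003]
wood [ 0.5512 -0.2459  0.1812] [0.0003 0.0003]
black [ 0.5619 -0.1711  0.1827] [0.0005 0.0004 0.0009]
black [ 0.5581 -0.1735  0.1964] [0.0001 0.0001]
black [ 0.5624 -0.1713  0.1807] [0.0005 0.0005]
0.17 [ 0.5594 -0.2089  0.17  ]
0.175 [ 0.558  -0.2087  0.175 ]
0.18 [ 0.5566 -0.2085  0.18  ]
0.185 [ 0.5552 -0.2083  0.185 ]
[array([239.8, 242.7]), array([328.7, 242.6])] (237.5, 241.75) (331.75, 242.5)
```

>>> move_arm:
  increments:
    - [0,-0.0025,-0.005,0]
    - [0.05,-0.0025,-0.005,0]
    - [0.1,-0.0025,-0.005,0]
    - [0.12,-0.0025,-0.005,0]
    - [0.12,-0.0025,-0.005,0]
  gripper: 0.67

```text
time: 4.6
tool_pos: [0.5619, -0.2081, 0.2008]
tool_rot: [2.511, 1.571, 2.394]
contact_force: [0.6, 0.2, 1.4]
opening: 0.0301
```

```bash
python3 to.py 0.562,-0.209,0.161
python3 - <<'E'
from h import *
s=robot.observe();np.save('w5.npy',wpose(s))
im=robot.read_camera('wrist')[:,:,::-1];cv2.imwrite('pics/w5.png',im)
cv2.imwrite('pics/c7.png',cv2.resize(im[170:330,190:380],None,fx=3.7,fy=3.7,interpolation=3))
E
```

```text
t 4.6 pos [ 0.5619 -0.2081  0.2008] yaw z -6.69 tilt -1.0 open 0.0301 F [0.6 0.2 1.4]
[ 0.0995 -0.0021  0.0005]
```

View pics/c7.png

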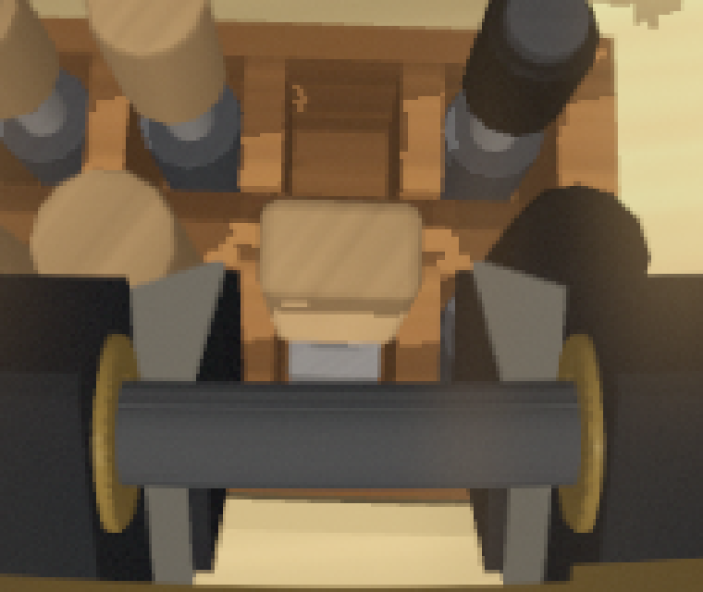

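>>> move_arm:
  increments:
    - [0.03,-0.0025,0,0]
    - [0.06,-0.0025,0,0]
    - [0.085,-0.0025,0,0]
    - [0.1,-0.0025,0,0]
    - [0.1,-0.0025,0,0]

```text
time: 5.28
tool_pos: [0.5624, -0.2105, 0.1716]
tool_rot: [-0.579, 1.56, -0.696]
contact_force: [-22.4, 9.2, 63.6]
opening: 0.0305
```

```bash
python3 to.py
python3 - <<'E'
from h import *
im=robot.read_camera('wrist')[:,:,::-1];cv2.imwrite('pics/w6.png',im)
cv2.imwrite('pics/c8.png',cv2.resize(im[170:330,190:380],None,fx=3.7,fy=3.7,interpolation=3))
E
```

```text
t 5.275 pos [ 0.5624 -0.2105  0.1716] yaw z -6.71 tilt -0.99994 open 0.0305 F [-22.4   9.2  63.6]
```

View pics/c8.png

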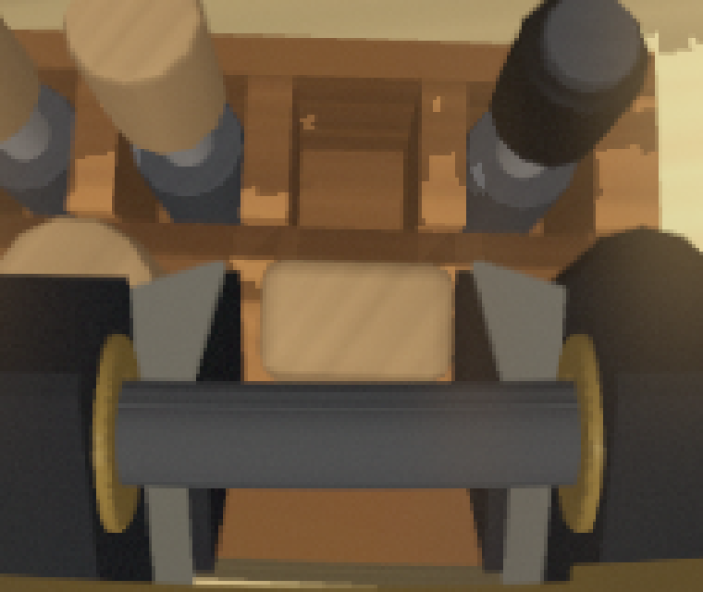

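>>> move_arm:
  increments:
    - [-0.06,0,0,0]
    - [-0.1,0,0,0]
    - [-0.1,0,0,0]

```text
time: 5.7
tool_pos: [0.5622, -0.2095, 0.201]
tool_rot: [-0.293, 1.569, -0.41]
contact_force: [0.1, 0.0, -0.3]
opening: 0.0303
```

```bash
python3 to.py
python3 - <<'E'
from h import *
s=robot.observe();np.save('w7.npy',wpose(s))
im=robot.read_camera('wrist')[:,:,::-1];cv2.imwrite('pics/w7.png',im)
cv2.imwrite('pics/c9.png',cv2.resize(im[170:330,190:380],None,fx=3.7,fy=3.7,interpolation=3))
E
```

```text
t 5.7 pos [ 0.5622 -0.2095  0.201 ] yaw z -6.71 tilt -1.0 open 0.0303 F [ 0.1  0.  -0.3]
```

View pics/c9.png

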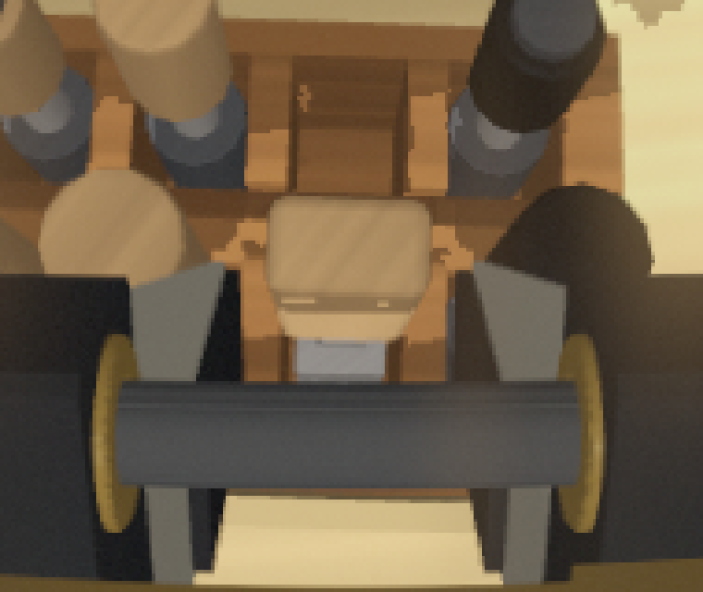

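>>> move_arm:
  increments:
    - [0.02,0.001,0,0]
    - [0.04,0.001,0,0]
    - [0.055,0.001,0,0]
    - [0.065,0.001,0,0]
    - [0.065,0.001,0,0]
  gripper: 0.695

```text
time: 6.38
tool_pos: [0.562, -0.2094, 0.1753]
tool_rot: [-0.72, 1.569, -0.837]
contact_force: [-1.5, -1.2, 5.3]
opening: 0.0278
```

>>> move_arm:
  increments:
    - [0.008,0,0,0]
    - [0.015,0,0,0]
    - [0.015,0,0,0]

```text
time: 6.75
tool_pos: [0.5626, -0.2101, 0.1731]
tool_rot: [-0.56, 1.565, -0.677]
contact_force: [-7.3, 0.2, 25.8]
opening: 0.0281
```

Run:
```python
from h import *
im=robot.read_camera('wrist')[:,:,::-1];cv2.imwrite('pics/w8.png',im)
cv2.imwrite('pics/c10.png',cv2.resize(im[170:330,190:380],None,fx=3.7,fy=3.7,interpolation=3))
print(robot.observe())
```

```text
{'time': 6.8, 'qpos': array([-4.84395361e-01,  5.20198004e-01,  1.39204708e+00, -1.23639729e-03,
        1.22314603e+00, -1.93752280e+00]), 'qvel': array([ 9.24599348e-05, -1.61787370e-03, -7.23187864e-04, -1.23720050e-04,
       -5.89568205e-04,  4.67509874e-05]), 'joint_efforts': array([  1.46555889, -37.28295922, -18.78097951,   0.78083737,
        -2.09510498,   0.04270639]), 'tool_pos': array([ 0.56257007, -0.2101161 ,  0.17313998]), 'tool_rot': array([-0.55243052,  1.56448655, -0.66968179]), 'contact_force': array([-7.77147944, -0.46119293, 25.47385275]), 'torque': array([0.2312493 , 1.29719637, 0.06735178]), 'opening': 0.027795405246847947}
```

View pics/c10.png

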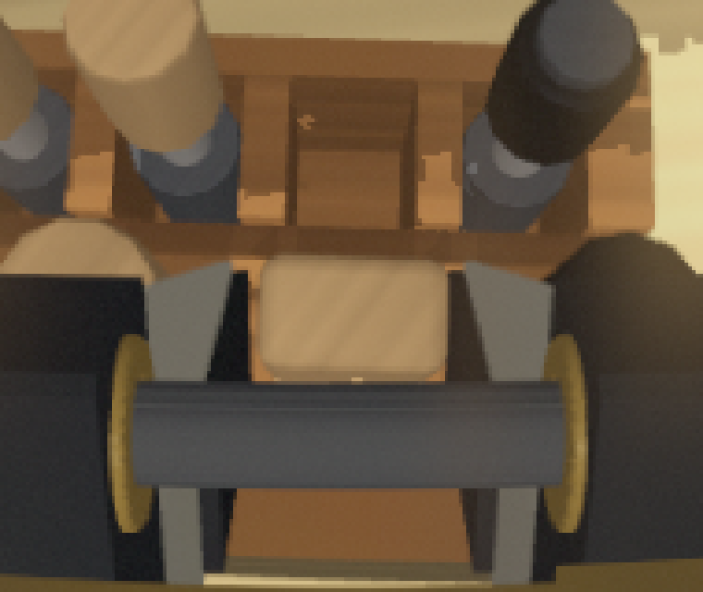

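>>> move_arm:
  increments:
    - [0,0,0,0]
    - [0,0,0,0]
    - [0,0,0,0]
  gripper: 0.78
  squeeze: 60

```text
time: 7.18
tool_pos: [0.5627, -0.21, 0.1728]
tool_rot: [-0.522, 1.565, -0.64]
contact_force: [-6.0, -0.6, 23.6]
opening: 0.0254
```

>>> move_arm:
  increments:
    - [-0.015,0,0,0]
    - [-0.025,0,-0.006,0]
    - [-0.034,0,-0.012,0]
    - [-0.034,0,-0.012,0]
  gripper: 0.85

```text
time: 7.68
tool_pos: [0.557, -0.2082, 0.1822]
tool_rot: [1.171, 1.571, 1.054]
contact_force: [1.8, 0.1, -0.4]
opening: 0.0252
```

```bash
python3 to.py;python3 - <<'E'
from h import *
im=robot.read_camera('wrist')[:,:,::-1];cv2.imwrite('pics/w9.png',im)
cv2.imwrite('pics/c11.png',cv2.resize(im[170:330,190:380],None,fx=3.7,fy=3.7,interpolation=3))
E
```

```text
t 7.675 pos [ 0.557  -0.2082  0.1822] yaw z -6.71 tilt -1.0 open 0.0252 F [ 1.8  0.1 -0.4]
```

View pics/c11.png

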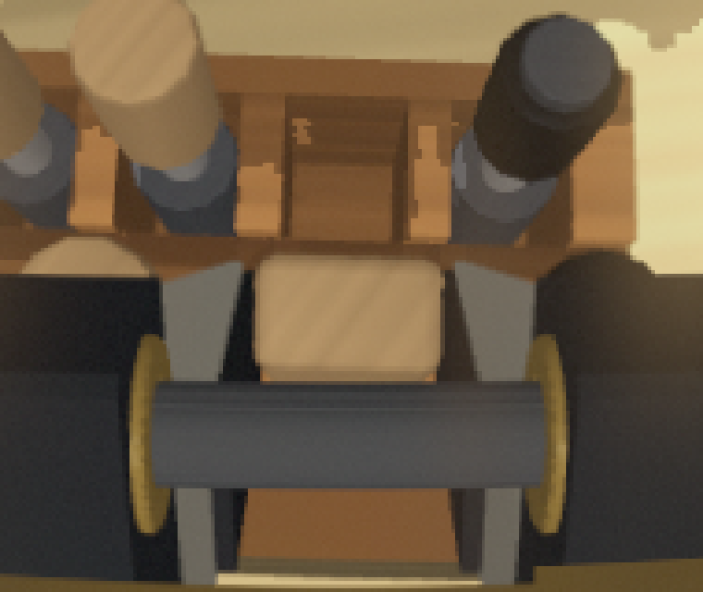

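>>> move_arm:
  increments:
    - [-0.03,0,-0.017,0]
    - [-0.06,0,-0.035,0]
    - [-0.09,0,-0.052,0]
    - [-0.12,0,-0.069,0]
    - [-0.15,0,-0.087,0]

```text
time: 8.35
tool_pos: [0.5215, -0.2041, 0.243]
tool_rot: [2.942, 1.57, 2.825]
contact_force: [-0.3, -0.7, -2.8]
opening: 0.0252
```

```bash
python3 to.py;python3 - <<'E'
from h import *
im=robot.read_camera('wrist')[:,:,::-1];cv2.imwrite('pics/w10.png',im)
im2=robot.read_camera('scene')[:,:,::-1]
cv2.imwrite('pics/c12.png',np.hstack([cv2.resize(im[100:330,160:400],None,fx=1.7,fy=1.7,interpolation=3),cv2.resize(im2[190:390,140:300],(313,391),interpolation=3)]))
E
```

```text
t 8.35 pos [ 0.5215 -0.2041  0.243 ] yaw z -6.72 tilt -1.0 open 0.0252 F [-0.3 -0.7 -2.8]
```

View pics/c12.png

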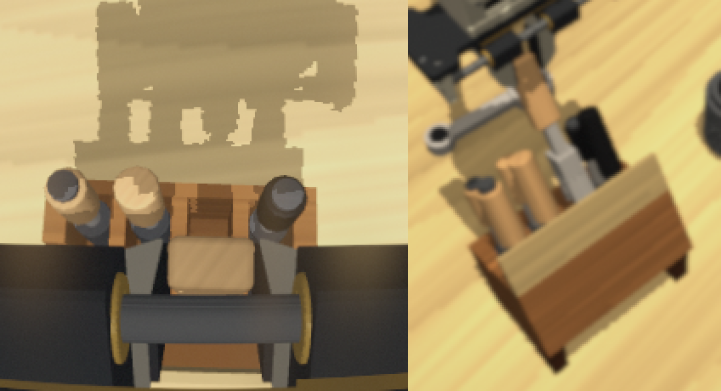

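>>> move_arm:
  increments:
    - [0.012,0,-0.03,0]
    - [0.03,0,-0.06,0]
    - [0.05,0,-0.09,0]
    - [0.061,0,-0.106,0]
    - [0.061,0,-0.106,0]

```text
time: 9.07
tool_pos: [0.4801, -0.1992, 0.2176]
tool_rot: [2.567, 1.57, 2.45]
contact_force: [1.0, -0.4, -2.7]
opening: 0.0251
```

```bash
python3 to.py;python3 - <<'E'
from h import *
im=robot.read_camera('wrist')[:,:,::-1]
im2=robot.read_camera('scene')[:,:,::-1]; im3=robot.read_camera('top')[:,:,::-1]
cv2.imwrite('pics/c13.png',np.hstack([cv2.resize(im2[190:350,140:300],None,fx=2.4,fy=2.4,interpolation=3),cv2.resize(im3[140:300,320:480],None,fx=2.4,fy=2.4,interpolation=3)]))
E
```

```text
t 9.075 pos [ 0.4801 -0.1992  0.2176] yaw z -6.73 tilt -1.0 open 0.0251 F [ 1.  -0.4 -2.7]
```

View pics/c13.png

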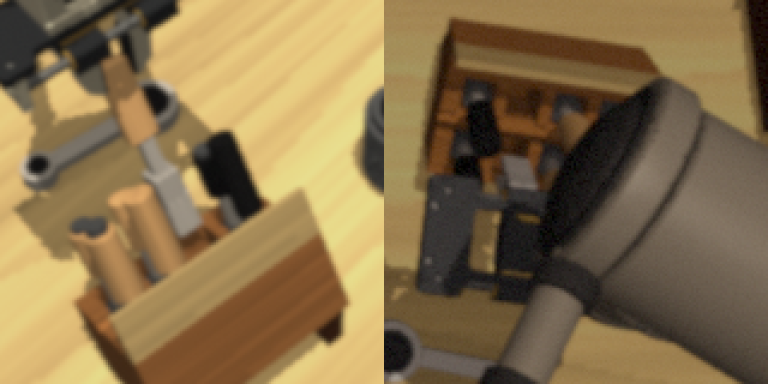

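>>> move_arm:
  increments:
    - [0.025,-0.0025,0.0144,0]
    - [0.05,-0.0025,0.029,0]
    - [0.075,-0.0025,0.0433,0]
    - [0.1,-0.0025,0.0578,0]
    - [0.1,-0.0025,0.0578,0]

```text
time: 9.85
tool_pos: [0.5042, -0.2032, 0.1777]
tool_rot: [-0.141, 1.569, -0.258]
contact_force: [1.3, -0.4, 0.2]
opening: 0.0243
```

>>> move_arm:
  increments:
    - [0.02,0,0.0115,0]
    - [0.045,0,0.026,0]
    - [0.065,0,0.0375,0]
    - [0.071,0,0.041,0]
    - [0.071,0,0.041,0]

```text
time: 10.48
tool_pos: [0.5199, -0.2048, 0.1489]
tool_rot: [0.763, 1.57, 0.646]
contact_force: [4.3, -1.0, -2.2]
opening: 0.0242
```

```bash
python3 to.py;python3 - <<'E'
from h import *
im=robot.read_camera('wrist')[:,:,::-1]
im2=robot.read_camera('scene')[:,:,::-1]
cv2.imwrite('pics/c14.png',np.hstack([cv2.resize(im2[190:350,140:300],None,fx=2.4,fy=2.4,interpolation=3),cv2.resize(im[170:330,190:350],None,fx=2.4,fy=2.4,interpolation=3)]))
E
```

```text
t 10.475 pos [ 0.5199 -0.2048  0.1489] yaw z -6.71 tilt -1.0 open 0.0242 F [ 4.3 -1.  -2.2]
```

View pics/c14.png

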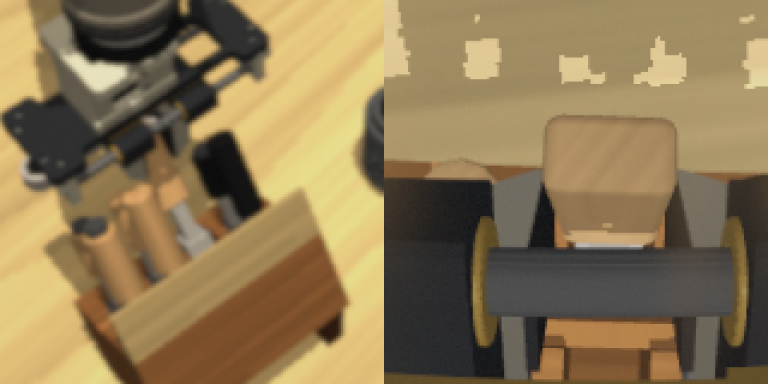

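>>> move_arm:
  increments:
    - [0,0,0,0]
    - [0,0,0,0]
    - [0,0,0,0]
    - [0,0,0,0]
  gripper: 0.66

```text
time: 11.08
tool_pos: [0.5192, -0.2048, 0.1494]
tool_rot: [2.788, 1.57, 2.67]
contact_force: [-0.2, 0.4, -0.4]
opening: 0.0312
```

```bash
python3 to.py;python3 - <<'E'
from h import *
s=robot.observe();np.save('w11.npy',wpose(s))
im=robot.read_camera('wrist')[:,:,::-1];cv2.imwrite('pics/w11.png',im)
cv2.imwrite('pics/c15.png',cv2.resize(im[170:330,190:380],None,fx=3.7,fy=3.7,interpolation=3))
E
```

```text
t 11.075 pos [ 0.5192 -0.2048  0.1494] yaw z -6.71 tilt -1.0 open 0.0312 F [-0.2  0.4 -0.4]
```

View pics/c15.png

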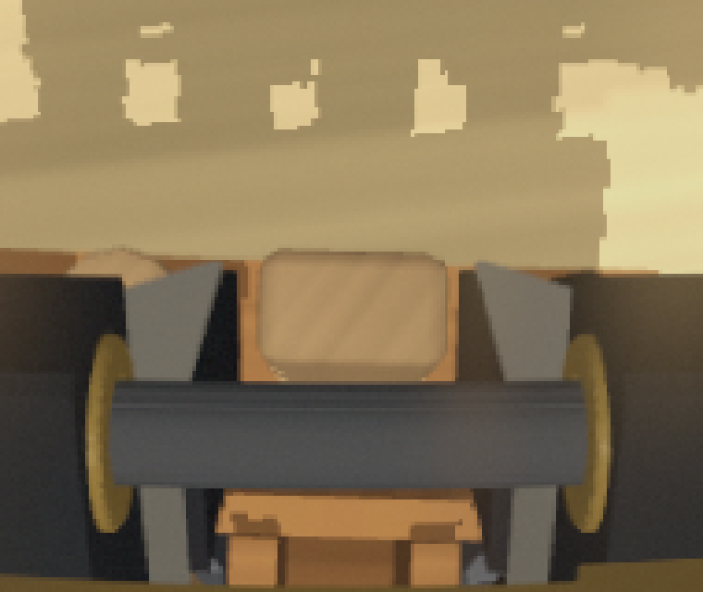

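>>> move_arm:
  increments:
    - [0.01,0,0.005,0]
    - [0.02,0,0.01,0]
    - [0.03,0,0.015,0]
    - [0.035,0,0.018,0]
    - [0.035,0,0.018,0]

```text
time: 11.75
tool_pos: [0.5266, -0.2057, 0.1352]
tool_rot: [2.56, 1.57, 2.443]
contact_force: [0.3, -0.4, 0.6]
opening: 0.0311
```

>>> move_arm:
  increments:
    - [0.007,0,0.003,0]
    - [0.0125,0,0.006,0]
    - [0.0125,0,0.006,0]

```text
time: 12.12
tool_pos: [0.5292, -0.2059, 0.1311]
tool_rot: [-0.036, 1.57, -0.153]
contact_force: [-1.7, 0.6, 5.6]
opening: 0.0313
```

Touching lightly; grip here.

>>> move_arm:
  increments:
    - [0,0,0,0]
    - [0,0,0,0]
    - [-0.005,0,0,0]
    - [-0.005,0,0,0]
  gripper: 0.85
  squeeze: 60

```text
time: 12.62
tool_pos: [0.5288, -0.2059, 0.132]
tool_rot: [2.743, 1.57, 2.626]
contact_force: [1.3, 0.3, -2.3]
opening: 0.0256
```

>>> move_arm:
  increments:
    - [-0.03,0,-0.017,0]
    - [-0.07,0,-0.04,0]
    - [-0.11,0,-0.063,0]
    - [-0.15,0,-0.087,0]
    - [-0.19,0,-0.11,0]

```text
time: 13.25
tool_pos: [0.4845, -0.2008, 0.2098]
tool_rot: [-0.41, 1.571, -0.527]
contact_force: [0.0, 0.2, -3.3]
opening: 0.0255
```

```bash
python3 to.py;python3 - <<'E'
from h import *
im=robot.read_camera('wrist')[:,:,::-1]
im2=robot.read_camera('scene')[:,:,::-1]
cv2.imwrite('pics/c16.png',np.hstack([cv2.resize(im2[190:350,140:300],None,fx=2.4,fy=2.4,interpolation=3),cv2.resize(im[170:330,190:350],None,fx=2.4,fy=2.4,interpolation=3)]))
E
```

```text
t 13.25 pos [ 0.4845 -0.2008  0.2098] yaw z -6.72 tilt -1.0 open 0.0255 F [ 0.   0.2 -3.3]
```

View pics/c16.png

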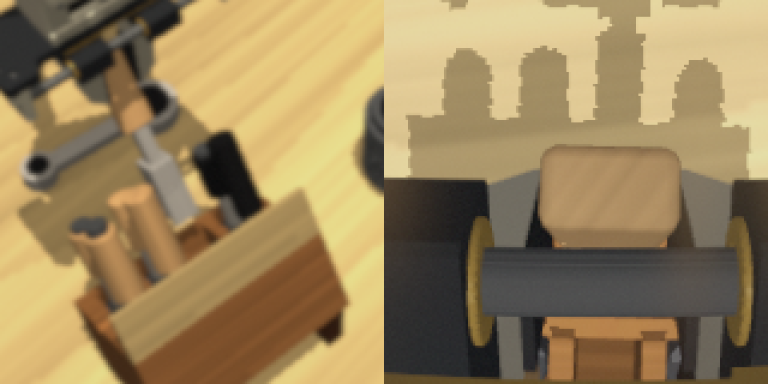

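>>> move_arm:
  increments:
    - [-0.12,0.03,0,0]
    - [-0.23,0.13,0.03,0]
    - [-0.3,0.25,0.06,0]
    - [-0.35,0.38,0.1,0]
    - [-0.37,0.52,0.13,0]

```text
time: 13.98
tool_pos: [0.5622, 0.001, 0.3575]
tool_rot: [0.009, 1.569, -0.109]
contact_force: [1.7, -0.7, -2.9]
opening: 0.0254
```

>>> move_arm:
  increments:
    - [0,0.14,0.03,0]
    - [0,0.28,0.05,0]
    - [0,0.4,0.06,0]
    - [0,0.48,0.06,0]
    - [0,0.48,0.06,0]

```text
time: 14.6
tool_pos: [0.6074, 0.19, 0.355]
tool_rot: [3.051, 1.569, 2.937]
contact_force: [0.3, -0.7, -3.4]
opening: 0.0251
```

```bash
python3 to.py;python3 - <<'E'
from h import *
s=robot.observe();np.save('s1.npy',wpose(s))
im=robot.read_camera('wrist')[:,:,::-1];cv2.imwrite('pics/s1.png',im)
E
```

```text
t 14.6 pos [0.6074 0.19   0.355 ] yaw z -6.5 tilt -1.0 open 0.0251 F [ 0.3 -0.7 -3.4]
```

View pics/s1.png

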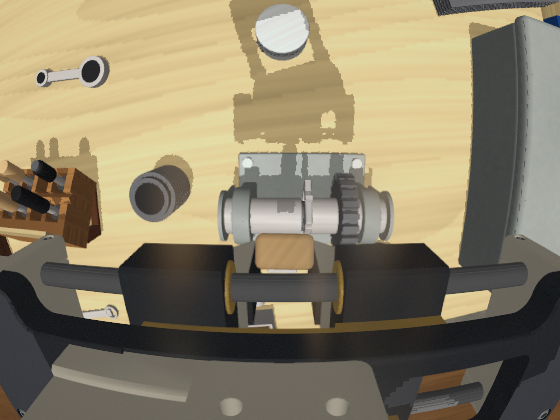

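Run:
```python
from h import *
im=cv2.imread('pics/s1.png');cv2.imwrite('pics/c17.png',cv2.resize(im[145:255,210:400],None,fx=4.2,fy=4.2,interpolation=3))
```

```text
(no output)
```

View pics/c17.png

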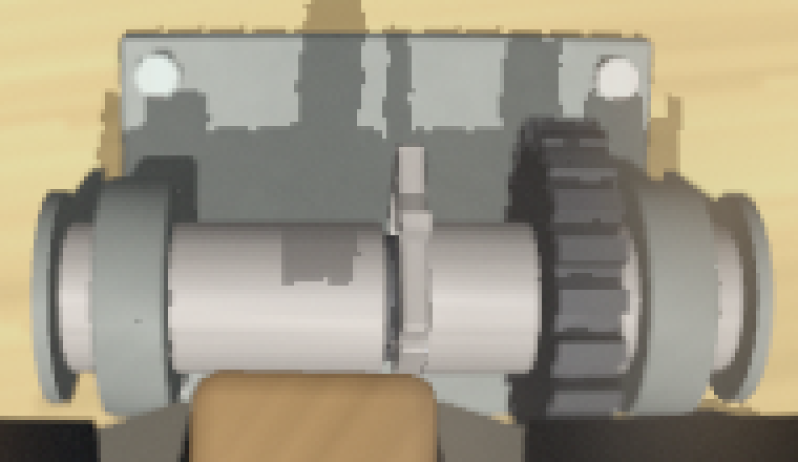

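Run:
```python
from h import *
A=np.load('s1.npy');f=lambda u,v:(210+u/4.2,145+v/4.2)
Z=lambda u,v,z:(lambda o,d:o+d*(z-o[2])/d[2])(*wray(A,*f(u,v)))
zt=np.array([np.cos(np.radians(-6.6)),np.sin(np.radians(-6.6)),0]);yt=np.array([-zt[1],zt[0],0])
T=np.array([0.6074,0.19,0])
loc=lambda X:np.round([(X-T)@yt,(X-T)@zt,X[2]],4)
print('base front L,R',Z(122,36,.012),Z(650,38,.012),loc(Z(122,36,.012)),loc(Z(650,38,.012)))
for u in (230,470):
    o,d1=wray(A,*f(u,222));_,d2=wray(A,*f(u,375));d=d1+d2
    X=o+d*(.1-o[2])/d[2];print('shaft axis',X,loc(X), 'radius est',np.sin(np.arccos(d1@d2)/2)*np.linalg.norm(X-o))
for n,(u,v,z) in dict(end=(410,148,.130),b180=(410,192,.14),f210=(416,212,.15),f235=(416,235,.15),e330=(415,335,.16),e370=(413,370,.16)).items(): print(n,loc(Z(u,v,z)))
print('blocks y',loc(Z(131,190,.138)),loc(Z(677,190,.138)),loc(Z(131,300,.138)),loc(Z(677,300,.138)))
```

```text
base front L,R [0.57471956 0.12397558 0.012     ] [0.59660377 0.31926899 0.012     ] [-0.0693 -0.0249  0.012 ] [ 0.1272 -0.0256  0.012 ]
shaft axis [0.65429098 0.15916884 0.1       ] [-0.0252  0.0501  0.1   ] radius est 0.024100212142777227
shaft axis [0.66298029 0.23457097 0.1       ] [0.0507 0.0501 0.1   ] radius est 0.024185531036255915
end [ 0.0284 -0.0032  0.13  ]
b180 [0.0279 0.0075 0.14  ]
f210 [0.0288 0.011  0.15  ]
f235 [0.029  0.0174 0.15  ]
e330 [0.0285 0.043  0.16  ]
e370 [0.0282 0.0531 0.16  ]
blocks y [-0.0505  0.0073  0.138 ] [0.1053 0.0067 0.138 ] [-0.0515  0.0396  0.138 ] [0.1075 0.0396 0.138 ]
```

```bash
cat > fk.py <<'E'
from h import *
def tool():
    s=robot.observe();return Ro.from_euler('xyz',s['tool_rot']).as_matrix(),np.array(s['tool_pos'])
TOP=np.array([-.021,.0007,-.0143]);TIP=TOP+np.array([.1386,0,.08])
E
python3 - <<'E'
from fk import *
R,p=tool()
im=robot.read_camera('scene')[:,:,::-1].copy();im3=robot.read_camera('top')[:,:,::-1].copy()
S=3
a=cv2.resize(im[60:230,290:450],None,fx=S,fy=S,interpolation=3);b=cv2.resize(im3[90:230,120:230],None,fx=S,fy=S,interpolation=3)
for L,c in((TIP,(0,0,255)),(TOP,(0,255,0)),(TIP+[-.056*.866,0,-.056*.5],(255,0,0))):
    X=R@L+p;u,v=proj('scene',X);cv2.circle(a,(int((u-290)*S),int((v-60)*S)),3,c,-1);u2,v2=proj('top',X);cv2.circle(b,(int((u2-120)*S),int((v2-90)*S)),3,c,-1);print(X,u,v,u2,v2)
cv2.imwrite('pics/c18.png',np.hstack([a,cv2.copyMakeBorder(b,0,a.shape[0]-b.shape[0],0,0,0)])[:,:800])
E
```

```text
[0.67260234 0.18145817 0.23765283] 393.39514238015295 153.36524453644404 161.12624988315923 130.7587842767063
[0.59335094 0.1907249  0.37637306] 374.30784037999234 77.04048830507705 122.42627925760306 159.55857222753804
[0.64486433 0.18470152 0.28619091] 387.0301142037375 127.92396560092342 149.50409252592394 139.41213901752718
```

View pics/c18.png

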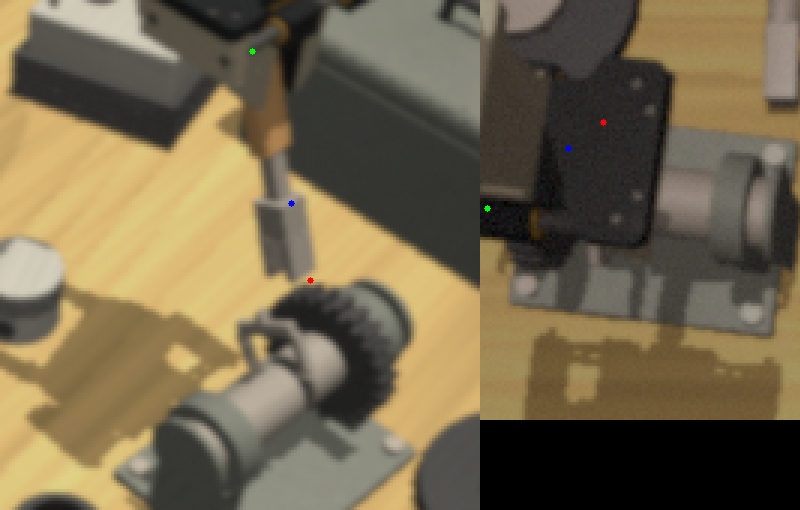

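Run:
```python
from fk import *
im=robot.read_camera('scene')[:,:,::-1].copy()
cv2.imwrite('pics/c19.png',cv2.resize(im[90:190,350:430],None,fx=6,fy=6,interpolation=3))
```

```text
(no output)
```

View pics/c19.png

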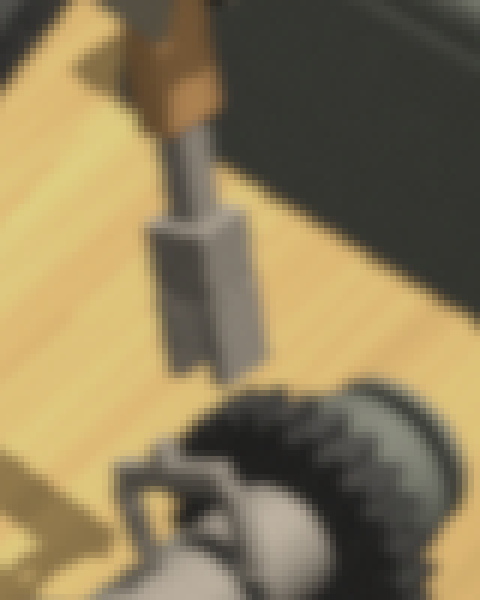

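```bash
cat > fit.py <<'E'
from fk import *
from scipy.optimize import least_squares
def fit(px,R,p,full=False):
    pts=[(-.013,-.011,.056),(.013,-.011,.056),(.013,.011,.056),(-.013,-.011,0),(.013,-.011,0),(.013,.011,0)]
    def w(q,P):
        th,tx,ty,tz=q; az=np.array([-np.cos(th),0,-np.sin(th)]);ax=np.array([-np.sin(th),0,np.cos(th)]);ay=np.array([0,1,0])
        return R@(np.array([tx,ty,tz])+P[0]*ax+P[1]*ay+P[2]*az)+p
    f=lambda q:np.ravel([np.array(proj('scene',w(q,P)))-c for P,c in zip(pts,px)])
    g=lambda q:np.append(f(q),[(np.linalg.norm(q[1:]-Lg(q[0]))-0)/.0001*0])
    # handle passes the grip: fork axis point 139 mm above tip must lie near TOP-21mm region; y from pads
    h=lambda q:np.append(f(q),[(q[2]-.0007)/.001])
    r=least_squares(h,[.52,*TIP]);return r.x,np.round(f(r.x),1)
E
python3 - <<'E'
from fit import *
R,p=tool()
px=[(148,225),(205,235),(245,210),(170,378),(225,385),(268,355)]
px=[np.array([350+a/6,90+b/6]) for a,b in px]
x,r=fit(px,R,p);print(np.degrees(x[0]),x[1:],r,TIP)
th=x[0];print('top',x[1:]+.16*np.array([-np.cos(th),0,-np.sin(th)]),TOP)
E
```

```text
23.382796883844506 [0.1217903  0.00074614 0.04966787] [-0.9 -0.1 -0.2  0.4  0.5 -0.4 -0.3 -0.8  0.5  0.6  0.4  0.5] [0.1176 0.0007 0.0657]
top [-0.02506951  0.00074614 -0.0138317 ] [-0.021   0.0007 -0.0143]
```

>>> move_arm:
  increments:
    - [0,0.02,-0.03,0]
    - [0,0.04,-0.06,0]
    - [0,0.06,-0.085,0]
    - [0.02,0.07,-0.1,0]
    - [0.05,0.07,-0.1,0]

```text
time: 15.42
tool_pos: [0.5707, 0.2206, 0.3361]
tool_rot: [0.357, 1.57, 0.24]
contact_force: [0.5, -0.1, -2.4]
opening: 0.0255
```

>>> move_arm:
  increments:
    - [0.03,0,0,0]
    - [0.06,0,0,0]
    - [0.09,0,0,0]
    - [0.115,0,0,0]
    - [0.125,0,0,0]

```text
time: 16.05
tool_pos: [0.571, 0.2199, 0.2856]
tool_rot: [-2.809, 1.57, -2.926]
contact_force: [-0.3, -0.9, -2.0]
opening: 0.0255
```

```bash
python3 to.py
python3 - <<'E'
from fk import *
s=robot.observe();np.save('s2.npy',wpose(s))
w=robot.read_camera('wrist')[:,:,::-1].copy()
im=robot.read_camera('scene')[:,:,::-1].copy()
cv2.imwrite('pics/c20.png',np.hstack([cv2.resize(im[110:210,350:430],None,fx=5,fy=5,interpolation=3),cv2.resize(w[120:270,230:350],None,fx=3.33,fy=3.33,interpolation=3)[:500]]))
E
```

```text
t 16.05 pos [0.571  0.2199 0.2856] yaw z -6.72 tilt -1.0 open 0.0255 F [-0.3 -0.9 -2. ]
```

View pics/c20.png

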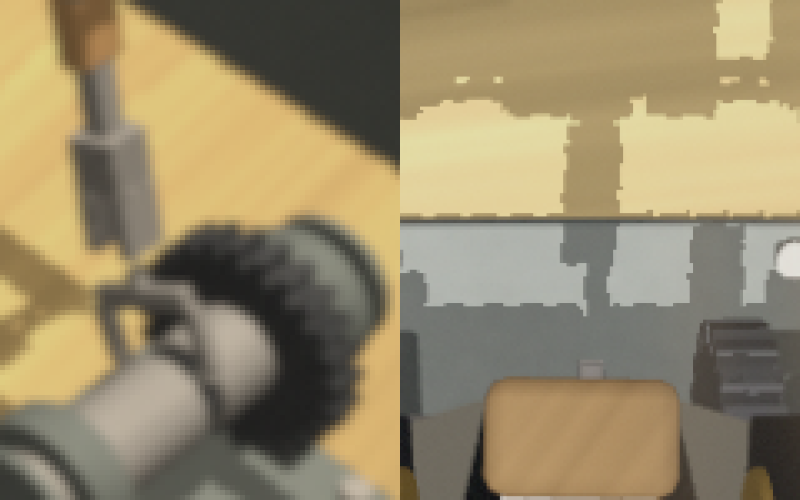

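Run:
```python
from fk import *
im=robot.read_camera('scene')[:,:,::-1].copy()
cv2.imwrite('pics/scene5.png',im)
cv2.imwrite('pics/c21.png',cv2.resize(im[120:190,355:415],None,fx=8,fy=8,interpolation=2))
```

```text
(no output)
```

View pics/c21.png

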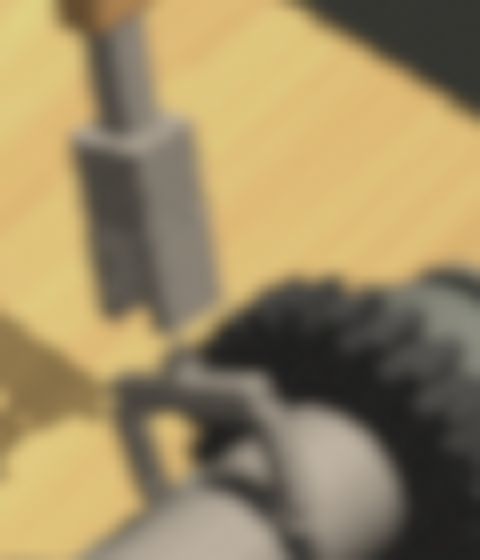

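```bash
cat > st.py <<'E'
from fit import *
yaw=np.radians(-6.6);zt=np.array([np.cos(yaw),np.sin(yaw),0]);yt=np.array([-zt[1],zt[0],0])
SO=np.array([0.6074,0.19,0])+.0287*yt+.0501*zt
def stw(x,y,z): return SO+x*zt+y*yt+np.array([0,0,z])
def tost(X): d=np.array(X)-SO; return np.array([d@zt,d@yt,d[2]])
n=np.array([-.574,0,.819]);B=np.array([-.0324,0,.1463]);tx=np.array([.819,0,.574])
E
python3 - <<'E'
from st import *
R,p=tool()
px=[(75,138),(140,155),(192,122),(103,318),(162,330),(218,295)]
px=[np.array([355+a/8,120+b/8]) for a,b in px]
x,r=fit(px,R,p);print(np.degrees(x[0]),x[1:],r)
tip=tost(R@x[1:]+p);print('stand',SO,'tip in stand',tip,'rel back: n',(tip-B)@n,'t',(tip-B)@tx)
for k,L in dict(ear=B+.009*n,back=B,eL=B-.028*tx,eR=B+.028*tx).items():
    u,v=proj('scene',stw(*L));print(k,(u-355)*8,(v-120)*8)
E
```

```text
21.594371885712587 [0.12331671 0.00076655 0.04802879] [-1.  -0.3  0.1  0.   0.5 -0.5 -0.9 -0.5  0.8  0.8  0.4  0.5]
stand [0.66046667 0.21275145 0.        ] tip in stand [-0.04143337 -0.00235141  0.16327379] rel back: n 0.019086690044260134 t 0.0023446256945017646
ear 168.91637098834826 334.79023483007313
back 178.72714614550887 363.4910075656171
eL 107.82065801996578 359.716071439409
eR 252.78506272761842 367.43372017384195
```

Run:
```python
from st import *
c=np.array(proj('scene',stw(*B)))
J=np.array([np.array(proj('scene',stw(*(B+e))))-c for e in (np.array([.001,0,0]),np.array([0,.001,0]),np.array([0,0,.001]))]).T
print(J)
d=np.array([15,18])/8
print('xz',np.linalg.solve(J[:,[0,2]],d),'with y=2mm',np.linalg.solve(J[:,[0,2]],d-J[:,1]*2))
```

```text
[[ 0.34293832  0.29618349  0.07442059]
 [ 0.24227567 -0.21244093 -0.31576128]]
xz [ 6.01264348 -2.51228638] with y=2mm [ 4.7821941  -4.80195852]
```

>>> move_arm:
  increments:
    - [0.008,0.006,0.005,0]
    - [0.017,0.006,0.01,0]
    - [0.026,0.006,0.0155,0]
    - [0.026,0.006,0.0155,0]

```text
time: 16.7
tool_pos: [0.5776, 0.2215, 0.2755]
tool_rot: [-2.855, 1.57, -2.972]
contact_force: [-0.5, -0.1, -1.8]
opening: 0.0255
```

```bash
python3 to.py
python3 - <<'E'
from fk import *
im=robot.read_camera('scene')[:,:,::-1].copy()
a=cv2.resize(im[120:190,355:405],None,fx=8,fy=8,interpolation=2)
w=robot.read_camera('wrist')[:,:,::-1].copy()
cv2.imwrite('pics/c22.png',np.hstack([a,cv2.resize(w[150:270,235:335],None,fx=4,fy=4.6,interpolation=3)[:a.shape[0]],])if 0 else a)
cv2.imwrite('pics/c22w.png',cv2.resize(w[150:290,210:360],None,fx=4,fy=4,interpolation=3))
E
```

```text
t 16.7 pos [0.5776 0.2215 0.2755] yaw z -6.72 tilt -1.0 open 0.0255 F [-0.5 -0.1 -1.8]
```

View pics/c22.png

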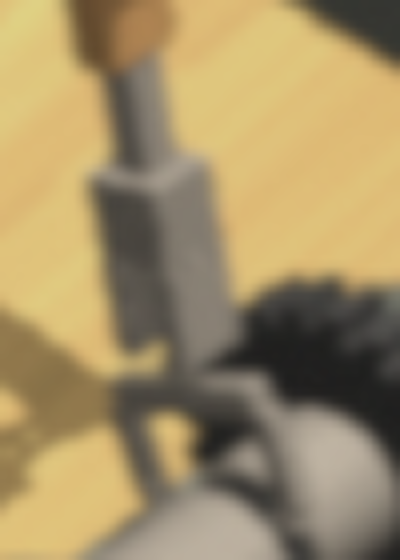

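View pics/c22w.png

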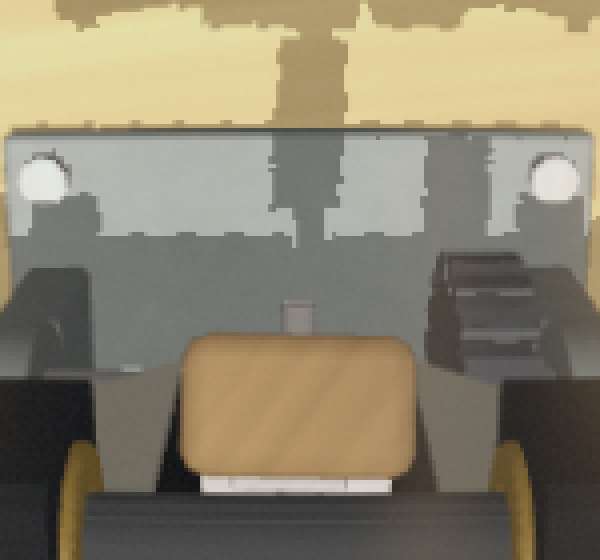

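>>> move_arm:
  increments:
    - [0.005,0,0.0035,0]
    - [0.01,0,0.007,0]
    - [0.0143,0,0.01,0]
    - [0.0143,0,0.01,0]

```text
time: 17.3
tool_pos: [0.5815, 0.2213, 0.2709]
tool_rot: [0.652, 1.57, 0.535]
contact_force: [-1.8, 0.2, 3.2]
opening: 0.0252
```

```bash
python3 to.py
python3 - <<'E'
from fk import *
im=robot.read_camera('scene')[:,:,::-1].copy()
a=cv2.resize(im[120:190,355:405],None,fx=8,fy=8,interpolation=2)
cv2.imwrite('pics/c23.png',a)
E
```

```text
t 17.3 pos [0.5815 0.2213 0.2709] yaw z -6.71 tilt -1.0 open 0.0252 F [-1.8  0.2  3.2]
```

View pics/c23.png

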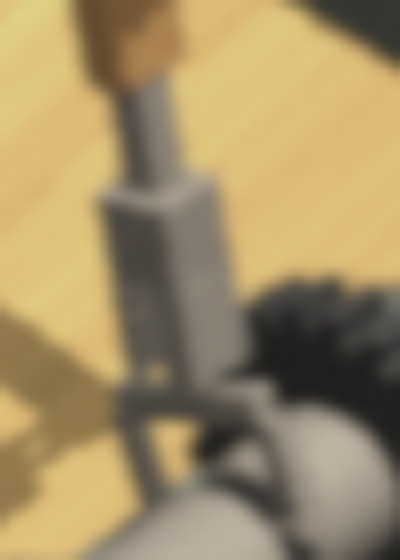

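>>> move_arm:
  increments:
    - [0.0085,0,-0.018,0]
    - [0.018,0,-0.036,0]
    - [0.028,0,-0.054,0]
    - [0.038,0,-0.0725,0]
    - [0.038,0,-0.0725,0]

```text
time: 17.98
tool_pos: [0.5524, 0.2243, 0.255]
tool_rot: [-1.042, 1.57, -1.159]
contact_force: [2.7, -2.9, 1.6]
opening: 0.0255
```

```bash
python3 to.py
python3 - <<'E'
from fk import *
im=robot.read_camera('scene')[:,:,::-1].copy()
a=cv2.resize(im[110:190,335:415],None,fx=7,fy=7,interpolation=2)
cv2.imwrite('pics/c24.png',a)
E
```

```text
t 17.975 pos [0.5524 0.2243 0.255 ] yaw z -6.72 tilt -1.0 open 0.0255 F [ 2.7 -2.9  1.6]
```

View pics/c24.png

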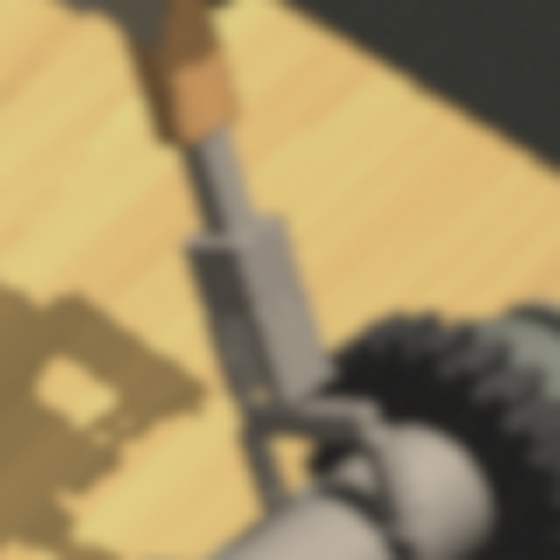

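Run:
```python
from fk import *
im=robot.read_camera('scene')[:,:,::-1].copy()
a=im[135:185,355:400]
g=cv2.convertScaleAbs(a,alpha=1.5,beta=-40)
cv2.imwrite('pics/c25.png',cv2.resize(g,None,fx=12,fy=12,interpolation=2))
```

```text
(no output)
```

View pics/c25.png

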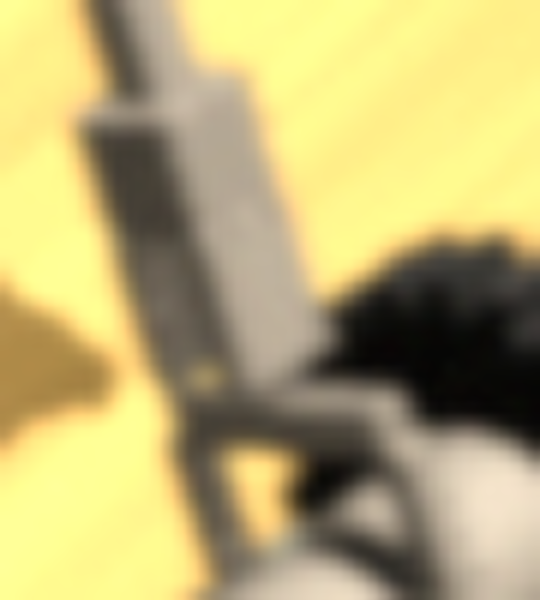

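Run:
```python
from st import *
R,p=tool()
px=[(85,120),(165,122),(245,75),(180,400),(250,387),(330,337)]
px=[np.array([355+a/12,135+b/12]) for a,b in px]
x,r=fit(px,R,p);print(np.degrees(x[0]),x[1:],r)
th=x[0];print('top',x[1:]+.16*np.array([-np.cos(th),0,-np.sin(th)]))
tip=tost(R@x[1:]+p);print('tip',tip,'n',(tip-B)@n,'t',(tip-B)@tx)
B2=B+np.array([.0055,0,-.0035]);print('scene-rel n',(tip-B2)@n,'t',(tip-B2)@tx)
```

```text
35.45415420995153 [0.11127259 0.00077539 0.07293655] [-1.4  0.2  0.2  0.   0.3 -0.6 -1.4 -0.7  1.1  0.8  1.   0.3]
top [-0.0190602   0.00077539 -0.01987167]
tip [-0.03540928 -0.00038461  0.14389986] n -0.0002383862048449494 t -0.003842278140571714
scene-rel n 0.005785113795155052 t -0.006337778140571711
```

>>> move_arm:
  increments:
    - [0.007,0,0.006,0]
    - [0.014,0,0.011,0]
    - [0.021,0,0.016,0]
    - [0.028,0,0.021,0]
    - [0.034,0,0.025,0]

```text
time: 18.7
tool_pos: [0.5627, 0.2238, 0.2415]
tool_rot: [1.55, 1.57, 1.433]
contact_force: [2.3, -0.3, 2.4]
opening: 0.0252
```

```bash
python3 to.py
python3 - <<'E'
from fk import *
im=robot.read_camera('scene')[:,:,::-1].copy()
g=cv2.convertScaleAbs(im[135:190,350:405],alpha=1.4,beta=-30)
cv2.imwrite('pics/c26.png',cv2.resize(g,None,fx=10,fy=10,interpolation=2))
E
```

```text
t 18.7 pos [0.5627 0.2238 0.2415] yaw z -6.7 tilt -1.0 open 0.0252 F [ 2.3 -0.3  2.4]
```

View pics/c26.png

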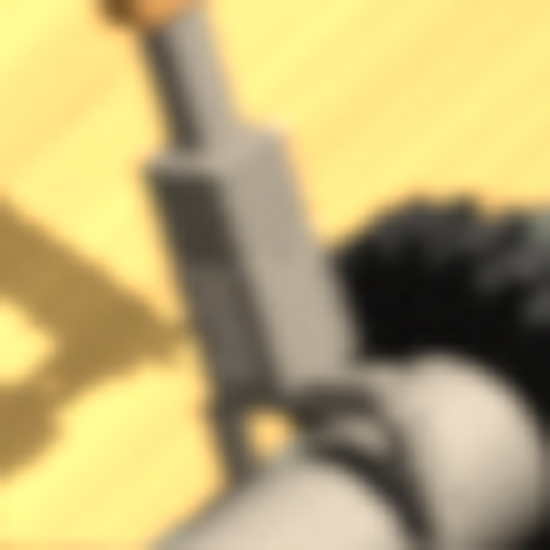

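>>> move_arm:
  increments:
    - [0.006,0,0.004,0]
    - [0.012,0,0.008,0]
    - [0.018,0,0.0125,0]
    - [0.02,0,0.014,0]
    - [0.02,0,0.014,0]

```text
time: 19.38
tool_pos: [0.5684, 0.2227, 0.2333]
tool_rot: [-0.215, 1.571, -0.332]
contact_force: [5.3, 0.9, -2.1]
opening: 0.025
```

```bash
python3 to.py
python3 - <<'E'
from fk import *
im=robot.read_camera('scene')[:,:,::-1].copy()
g=cv2.convertScaleAbs(im[135:190,350:405],alpha=1.4,beta=-30)
cv2.imwrite('pics/c27.png',cv2.resize(g,None,fx=10,fy=10,interpolation=2))
E
```

```text
t 19.375 pos [0.5684 0.2227 0.2333] yaw z -6.72 tilt -1.0 open 0.025 F [ 5.3  0.9 -2.1]
```

View pics/c27.png

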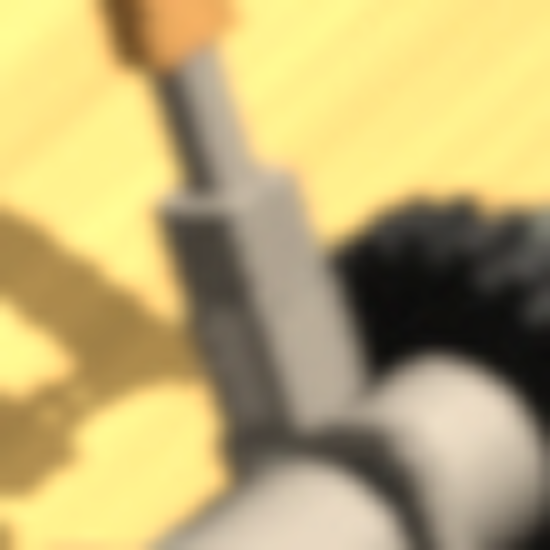

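>>> move_arm:
  increments:
    - [-0.015,0,-0.008,0]
    - [-0.035,0,-0.024,0]
    - [-0.06,0,-0.042,0]
    - [-0.09,0,-0.063,0]
    - [-0.12,0,-0.08,0]

```text
time: 20.05
tool_pos: [0.5355, 0.2266, 0.2826]
tool_rot: [2.267, 1.571, 2.15]
contact_force: [-0.1, 0.4, -2.6]
opening: 0.0251
```

```bash
python3 to.py
python3 - <<'E'
from fk import *
s=robot.observe();np.save('s3.npy',wpose(s))
im=robot.read_camera('scene')[:,:,::-1].copy();w=robot.read_camera('wrist')[:,:,::-1]
cv2.imwrite('pics/c28.png',np.hstack([cv2.resize(im[95:195,335:415],None,fx=5,fy=5,interpolation=2),cv2.resize(w[120:270,225:345],None,fx=3.333,fy=3.333,interpolation=2)[:500]]))
E
```

```text
t 20.05 pos [0.5355 0.2266 0.2826] yaw z -6.7 tilt -1.0 open 0.0251 F [-0.1  0.4 -2.6]
```

View pics/c28.png

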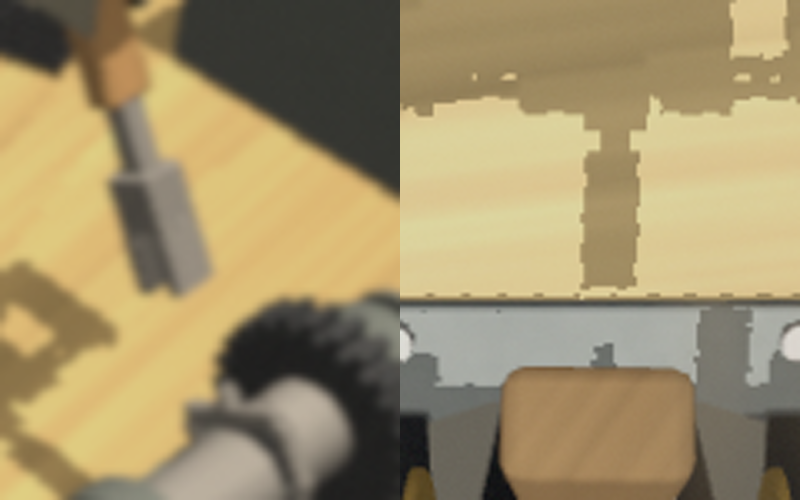

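Run:
```python
from st import *
for k in (0.0565,.045,.036,.033):
    e=np.array([0,0,.1])+n*(k+.009);b=np.array([0,0,.1])+n*k
    o=np.array([1.75,2.4])
    print(k,[((np.array(proj('scene',stw(*q)))+o-[335,95])*5).round(0) for q in (e,b-.028*tx,b+.028*tx)])
R,p=tool()
px=[(110,180),(150,178),(182,160),(148,290),(182,295),(213,270)]
px=[np.array([335+a/5,95+b/5]) for a,b in px]
x,r=fit(px,R,p);print(np.degrees(x[0]),x[1:],r)
```

```text
0.0565 [array([214., 346.]), array([176., 362.]), array([267., 367.])]
0.045 [array([222., 369.]), array([184., 384.]), array([274., 390.])]
0.036 [array([228., 387.]), array([190., 401.]), array([280., 408.])]
0.033 [array([230., 393.]), array([192., 407.]), array([282., 414.])]
31.691615568576246 [0.11301352 0.00077861 0.06781649] [-0.6 -0.5 -0.1  0.2  0.3 -0.7 -1.2  0.4  0.5  0.2  1.   0.6]
```

>>> move_arm:
  increments:
    - [-0.03,-0.01,0,0]
    - [-0.07,-0.02,0.03,0]
    - [-0.11,-0.035,0.07,0]
    - [-0.14,-0.055,0.11,0]
    - [-0.15,-0.07,0.135,0]

```text
time: 20.78
tool_pos: [0.5877, 0.1916, 0.3422]
tool_rot: [0.238, 1.57, 0.12]
contact_force: [-0.3, -0.4, -2.0]
opening: 0.0251
```

>>> move_arm:
  increments:
    - [0,0,0.012,0]
    - [0,0,0.012,0]

```text
time: 21.02
tool_pos: [0.5914, 0.1919, 0.3407]
tool_rot: [-3.011, 1.569, -3.128]
contact_force: [0.0, 0.3, -1.6]
opening: 0.025
```

```bash
python3 to.py
python3 - <<'E'
from fk import *
s=robot.observe();np.save('s4.npy',wpose(s))
im=robot.read_camera('scene')[:,:,::-1].copy();w=robot.read_camera('wrist')[:,:,::-1]
cv2.imwrite('pics/c29.png',np.hstack([cv2.resize(im[85:185,345:415],None,fx=5,fy=5,interpolation=2),cv2.resize(w[140:250,225:325],None,fx=4.5,fy=4.5,interpolation=2)[:500,:]])if 0 else cv2.resize(w[145:255,210:400],None,fx=4.2,fy=4.2,interpolation=3))
cv2.imwrite('pics/c30.png',cv2.resize(im[85:195,345:425],None,fx=5,fy=5,interpolation=2))
E
```

```text
t 21.025 pos [0.5914 0.1919 0.3407] yaw z -6.72 tilt -1.0 open 0.025 F [ 0.   0.3 -1.6]
```

View pics/c29.png

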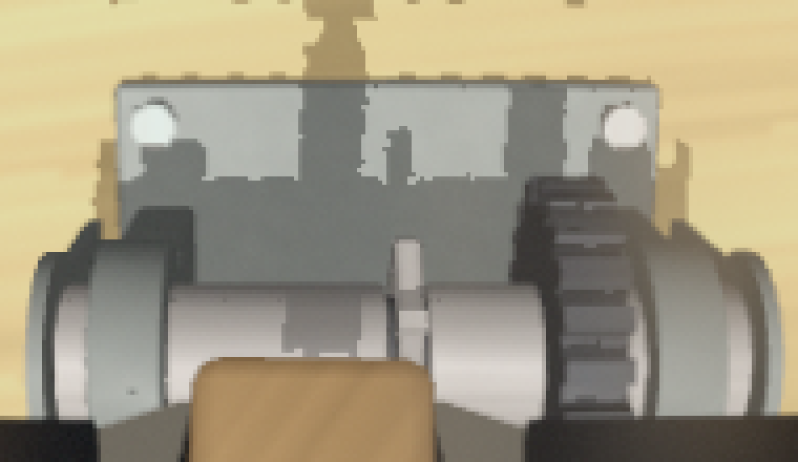

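View pics/c30.png

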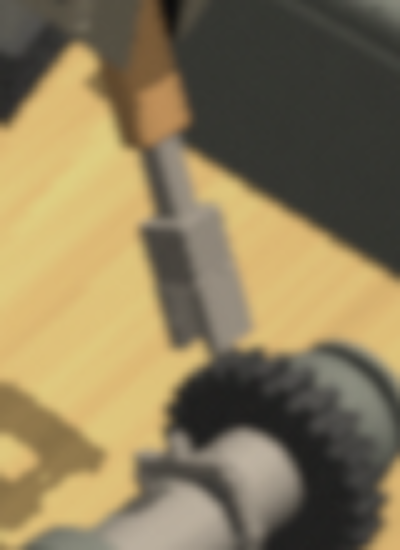

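Run:
```python
from st import *
A=np.load('s4.npy')
fr=lambda X:((np.array(wproj(A,X))-[210,145])*4.2).round(1)
print('base front',fr(stw(-.075,0,.012)),'obs v 82')
S=np.load('s1.npy');f1=lambda X:((np.array(wproj(S,X))-[210,145])*4.2).round(1)
b=np.array([0,0,.1])+n*.0565;print('s1 end',f1(stw(*(b-.028*tx))),'obs 148; ear',f1(stw(*(b+.009*n))),'base',f1(stw(-.075,0,.012)),'obs 36')
for k in (.033,.036,.04,.045):
    b=np.array([0,0,.1])+n*k;print(k,'end',fr(stw(*(b-.028*tx))),'ear',fr(stw(*(b+.009*n))))
R,p=tool()
px=[(140,230),(183,228),(215,205),(173,345),(218,352),(252,325)]
px=[np.array([345+a/5,85+b/5]) for a,b in px]
x,r=fit(px,R,p);print(np.degrees(x[0]),x[1:],r)
```

```text
base front [390.6  82.6] obs v 82
s1 end [411.2 141.1] obs 148; ear [416.4 220.4] base [388.3  35. ] obs 36
0.033 end [409.  237.5] ear [413.9 319.1]
0.036 end [409.7 233.7] ear [414.6 315.8]
0.04 end [410.6 228.6] ear [415.6 311.2]
0.045 end [411.8 222.1] ear [417.  305.5]
31.981987173778418 [0.11363123 0.00081241 0.06773114] [-1.1 -1.  -0.1 -0.2  0.8 -0.6 -0.4  0.9  0.1  0.4  0.4  0.7]
```

>>> move_arm:
  increments:
    - [0,-0.03,0,0]
    - [0,-0.09,-0.01,0]
    - [0,-0.17,-0.03,0]
    - [0,-0.26,-0.05,0]
    - [0,-0.36,-0.07,0]

```text
time: 21.75
tool_pos: [0.546, 0.0507, 0.3417]
tool_rot: [-0.635, 1.57, -0.751]
contact_force: [0.3, -0.2, -2.6]
opening: 0.0253
```

>>> move_arm:
  increments:
    - [0,-0.1,-0.02,0]
    - [0,-0.2,-0.04,0]
    - [0,-0.3,-0.055,0]
    - [0,-0.39,-0.07,0]
    - [0,-0.47,-0.07,0]

```text
time: 22.38
tool_pos: [0.4959, -0.1329, 0.3419]
tool_rot: [-0.816, 1.57, -0.934]
contact_force: [0.2, 0.2, -2.3]
opening: 0.0252
```

>>> move_arm:
  increments:
    - [0,-0.07,0,0]
    - [0,-0.12,0,0]
    - [0,-0.15,0,0]
    - [0,-0.165,0,0]
    - [0,-0.165,0,0]

```text
time: 23.0
tool_pos: [0.4895, -0.1967, 0.3415]
tool_rot: [1.628, 1.57, 1.511]
contact_force: [-0.8, 0.8, -2.7]
opening: 0.0256
```

```bash
python3 to.py .4878,-.2011,.295
python3 - <<'E'
from fk import *
im=robot.read_camera('scene')[:,:,::-1].copy()
cv2.imwrite('pics/scene6.png',im)
cv2.imwrite('pics/c31.png',cv2.resize(im[180:300,140:270],None,fx=5,fy=5,interpolation=2))
E
```

```text
t 23.0 pos [ 0.4895 -0.1967  0.3415] yaw z -6.7 tilt -1.0 open 0.0256 F [-0.8  0.8 -2.7]
[ 0.1162 -0.0114 -0.0029]
```

View pics/c31.png

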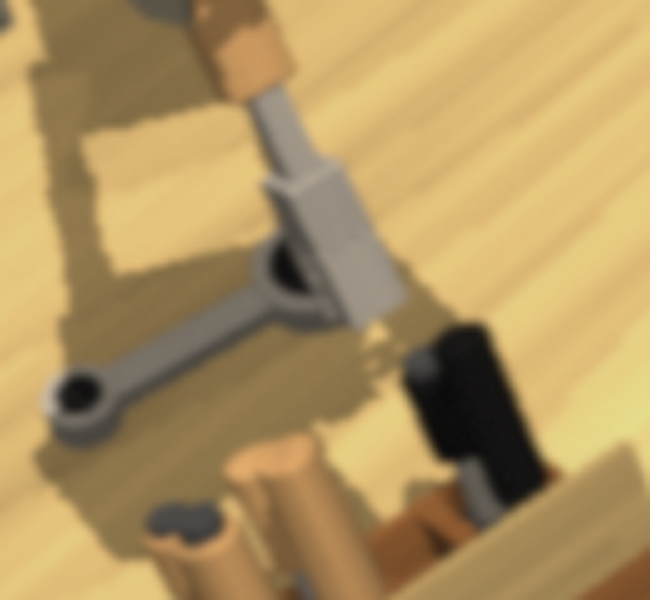

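Run:
```python
from fit import *
R,p=tool()
px=[(268,183),(298,190),(335,162),(332,318),(357,328),(405,297)]
px=[np.array([140+a/5,180+b/5]) for a,b in px]
x,r=fit(px,R,p);print(np.degrees(x[0]),x[1:],r)
th=x[0];print('top',x[1:]+.16*np.array([-np.cos(th),0,-np.sin(th)]))
```

```text
34.25806295513625 [0.11529297 0.00104307 0.06703664] [-1.8 -0.1 -1.6  0.6  1.7 -0.5 -0.8 -0.2  0.7  0.6  1.4 -0.1]
top [-0.01694871  0.00104307 -0.02303076]
```

```bash
cat > ins.py <<'E'
from fk import *
import sys
TL=np.array([.1135,.0008,.069])
s=robot.observe();R=Ro.from_euler('xyz',s['tool_rot']).as_matrix()
for d in map(float,sys.argv[1:]):
    tip=np.array([.6371,-.2181,.0394])+d*np.array([-.4964,.0593,.866])+.002*np.array([.86,-.102,.5])
    T=tip-R@TL; print(d,T.round(4),(R.T@(T-s['tool_pos'])/.4).round(4))
E
python3 ins.py .15 .08 .06 .04
```

```text
0.15 [ 0.4957 -0.2022  0.2838] [ 0.1442 -0.0127  0.0171]
0.08 [ 0.5305 -0.2064  0.2232] [ 0.2957 -0.0129  0.1046]
0.06 [ 0.5404 -0.2076  0.2059] [ 0.339  -0.013   0.1296]
0.04 [ 0.5503 -0.2087  0.1885] [ 0.3823 -0.0131  0.1546]
```

>>> move_arm:
  increments:
    - [0.03,-0.013,0.004,0]
    - [0.07,-0.013,0.009,0]
    - [0.11,-0.013,0.013,0]
    - [0.144,-0.013,0.017,0]
    - [0.18,-0.013,0.038,0]

```text
time: 23.68
tool_pos: [0.5041, -0.2038, 0.2687]
tool_rot: [1.01, 1.571, 0.892]
contact_force: [0.5, -0.5, -2.4]
opening: 0.0252
```

```bash
python3 ins.py .15 .08 .06
```

```text
0.15 [ 0.4957 -0.2021  0.2838] [-0.0378  0.0016 -0.0213]
0.08 [ 0.5305 -0.2063  0.2232] [0.1137 0.0014 0.0662]
0.06 [ 0.5404 -0.2075  0.2059] [0.157  0.0014 0.0912]
```

>>> move_arm:
  increments:
    - [0.025,0.001,0.014,0]
    - [0.055,0.001,0.032,0]
    - [0.085,0.001,0.05,0]
    - [0.11,0.001,0.064,0]
    - [0.114,0.001,0.066,0]

```text
time: 24.3
tool_pos: [0.5302, -0.2064, 0.2228]
tool_rot: [2.71, 1.569, 2.593]
contact_force: [-0.7, 0.0, -3.2]
opening: 0.0252
```

```bash
python3 ins.py .08 .06
python3 - <<'E'
from fk import *
im=robot.read_camera('scene')[:,:,::-1].copy();w=robot.read_camera('wrist')[:,:,::-1]; t=robot.read_camera('top')[:,:,::-1]
cv2.imwrite('pics/c32.png',np.hstack([cv2.resize(im[210:330,160:270],None,fx=4,fy=4,interpolation=2),cv2.resize(w[170:330,210:350],None,fx=2.4,fy=3,interpolation=2)]))
cv2.imwrite('pics/c32t.png',cv2.resize(t[140:240,330:440],None,fx=4,fy=4,interpolation=2))
E
```

```text
0.08 [ 0.5306 -0.2064  0.2233] [-0.0011  0.0002  0.0011]
0.06 [ 0.5406 -0.2076  0.206 ] [0.0422 0.0001 0.0261]
```

View pics/c32.png

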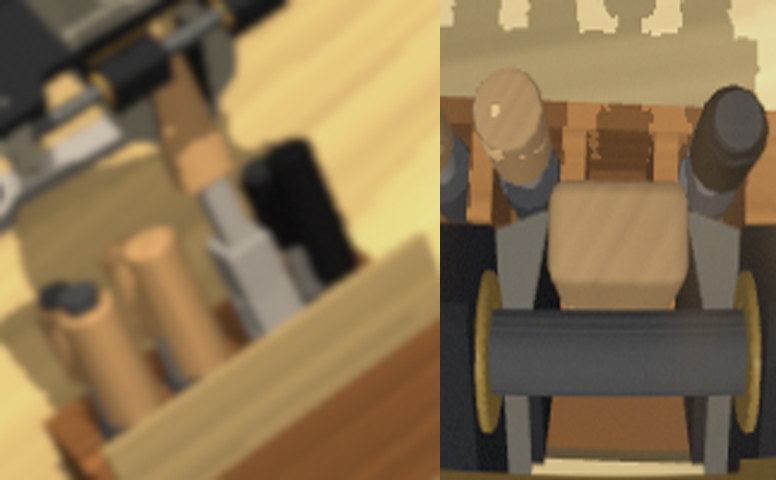

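View pics/c32t.png

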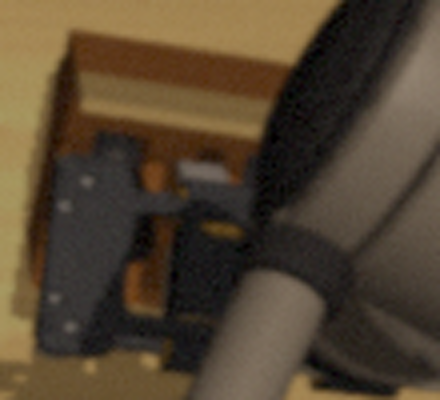

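>>> move_arm:
  increments:
    - [0.015,0,0.009,0]
    - [0.03,0,0.017,0]
    - [0.045,0,0.026,0]
    - [0.06,0,0.035,0]
    - [0.06,0,0.035,0]

```text
time: 25.08
tool_pos: [0.544, -0.208, 0.1991]
tool_rot: [2.693, 1.569, 2.576]
contact_force: [-0.3, 0.2, -3.2]
opening: 0.0254
```

>>> move_arm:
  increments:
    - [0.013,0,0.0075,0]
    - [0.026,0,0.015,0]
    - [0.039,0,0.0225,0]
    - [0.048,0,0.0275,0]
    - [0.048,0,0.0275,0]

```text
time: 25.7
tool_pos: [0.555, -0.2094, 0.1803]
tool_rot: [2.595, 1.57, 2.478]
contact_force: [-0.6, 1.0, -3.2]
opening: 0.0254
```

```bash
python3 to.py
python3 - <<'E'
from fk import *
im=robot.read_camera('scene')[:,:,::-1].copy();w=robot.read_camera('wrist')[:,:,::-1]
cv2.imwrite('pics/c33.png',np.hstack([cv2.resize(im[210:330,160:270],None,fx=4,fy=4,interpolation=2),cv2.resize(w[170:330,210:350],None,fx=2.4,fy=3,interpolation=2)]))
E
```

```text
t 25.7 pos [ 0.555  -0.2094  0.1803] yaw z -6.71 tilt -1.0 open 0.0254 F [-0.6  1.  -3.2]
```

View pics/c33.png

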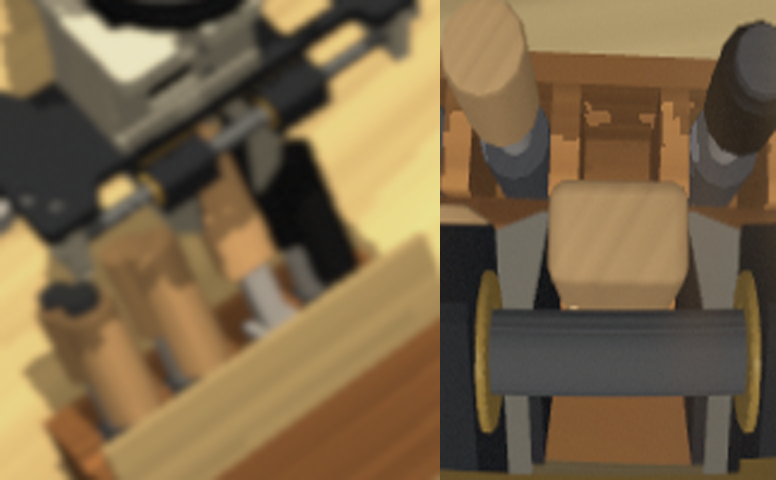

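>>> move_arm:
  increments:
    - [0.006,0,0.0035,0]
    - [0.011,0,0.006,0]
    - [0.011,0,0.006,0]

```text
time: 26.18
tool_pos: [0.5574, -0.2097, 0.1761]
tool_rot: [2.366, 1.57, 2.248]
contact_force: [0.0, -0.0, -2.4]
opening: 0.0251
```

>>> move_arm:
  increments:
    - [0,0,0,0]
    - [0,0,0,0]
    - [0,0,0,0]
    - [-0.01,0,0,0]
    - [-0.03,0,0,0]
  gripper: 0.65
  squeeze: 20

```text
time: 26.8
tool_pos: [0.5573, -0.2097, 0.1886]
tool_rot: [2.6, 1.57, 2.483]
contact_force: [0.2, 0.0, -0.3]
opening: 0.0323
```

>>> move_arm:
  increments:
    - [-0.04,0,0,0]
    - [-0.08,0,0,0]
    - [-0.1,0,0,0]
    - [-0.1,0,0,0]

```text
time: 27.3
tool_pos: [0.5577, -0.2099, 0.2292]
tool_rot: [-0.31, 1.569, -0.427]
contact_force: [0.1, 0.9, -0.2]
opening: 0.0323
```

```bash
python3 to.py
python3 - <<'E'
from fk import *
s=robot.observe();np.save('w12.npy',wpose(s))
w=robot.read_camera('wrist')[:,:,::-1]
cv2.imwrite('pics/c34.png',cv2.resize(w[170:310,190:380],None,fx=4,fy=4,interpolation=3))
E
```

```text
t 27.3 pos [ 0.5577 -0.2099  0.2292] yaw z -6.71 tilt -1.0 open 0.0323 F [ 0.1  0.9 -0.2]
```

View pics/c34.png

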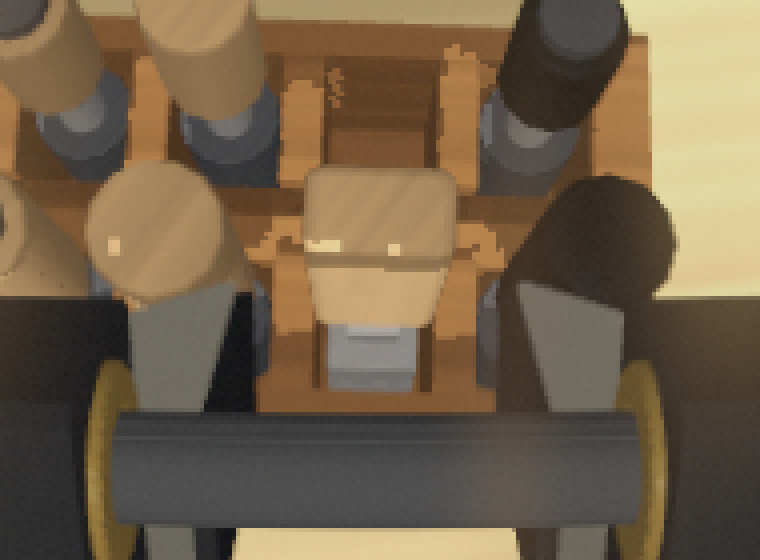

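Run:
```python
from h import *
A=np.load('w12.npy');g=lambda X:((np.array(wproj(A,X))-[190,170])*4).round(1)
for k,X in dict(fork=(.5576,-.2086,.1777),fork12=(.5576-.006,-.2079,.1777+.0104),wood=(.5514,-.2462,.1806),black=(.5622,-.1712,.1815),fl=(.5487,-.22,.179),fr=(.552,-.1954,.18),rr=(.5673,-.1972,.1754)).items(): print(k,g(X))
```

```text
fork [384.2 232.9]
fork12 [384.6 217.8]
wood [158.4 227.9]
black [607.8 240.2]
fl [310.3 192.7]
fr [459.2 196.7]
rr [455.9 273.9]
```

>>> move_arm:
  increments:
    - [0,0.003,0,0]
    - [0,0.003,0,0]
    - [0.03,0.003,0,0]
    - [0.06,0.003,0,0]
    - [0.08,0.003,0,0]
  gripper: 1

```text
time: 27.98
tool_pos: [0.557, -0.2083, 0.1947]
tool_rot: [2.722, 1.569, 2.605]
contact_force: [-0.1, -0.1, 0.5]
opening: 0.0
```

```bash
python3 to.py
python3 - <<'E'
from fk import *
w=robot.read_camera('wrist')[:,:,::-1];im=robot.read_camera('scene')[:,:,::-1]
cv2.imwrite('pics/c35.png',np.hstack([cv2.resize(im[210:330,160:270],None,fx=4,fy=4,interpolation=2),cv2.resize(w[170:330,210:350],None,fx=2.4,fy=3,interpolation=2)]))
E
```

```text
t 27.975 pos [ 0.557  -0.2083  0.1947] yaw z -6.72 tilt -1.0 open 0.0 F [-0.1 -0.1  0.5]
```

View pics/c35.png

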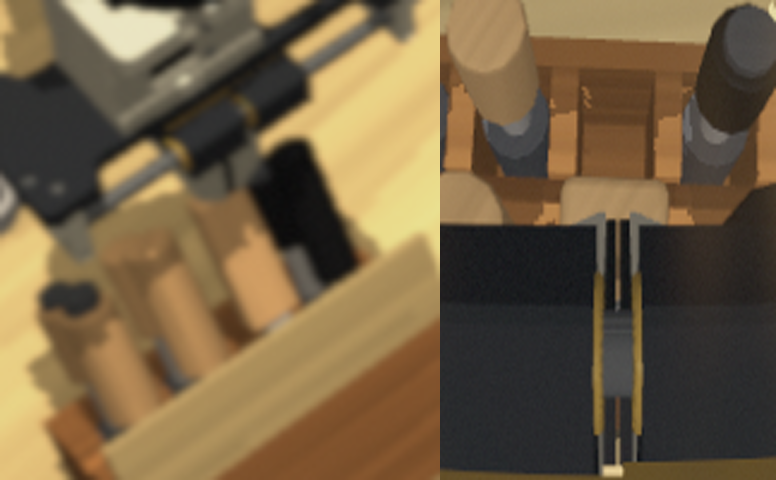

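>>> move_arm:
  increments:
    - [0.01,0,0,0]
    - [0.02,0,0,0]
    - [0.025,0,0,0]
    - [0.03,0,0,0]

```text
time: 28.58
tool_pos: [0.5576, -0.2087, 0.1851]
tool_rot: [-0.551, 1.57, -0.668]
contact_force: [-3.6, 0.5, 9.6]
opening: 0.0005
```

>>> move_arm:
  increments:
    - [0.005,0,0.003,0]
    - [0.01,0,0.005,0]
    - [0.01,0,0.005,0]

```text
time: 28.95
tool_pos: [0.5587, -0.2094, 0.1847]
tool_rot: [-1.05, 1.568, -1.167]
contact_force: [-12.3, 1.7, 26.2]
opening: 0.0006
```

>>> move_arm:
  increments:
    - [-0.05,0,0,0]
    - [-0.11,0,0.005,0]
    - [-0.17,0,0.01,0]
    - [-0.174,0,0.01,0]
    - [-0.174,0,0.01,0]
  gripper: 0.4

```text
time: 29.58
tool_pos: [0.5631, -0.2091, 0.249]
tool_rot: [2.679, 1.57, 2.562]
contact_force: [0.5, 0.4, 0.3]
opening: 0.0459
```

```bash
python3 to.py .5641,-.2082,.2499
python3 - <<'E'
from fk import *
s=robot.observe();np.save('w13.npy',wpose(s))
w=robot.read_camera('wrist')[:,:,::-1];cv2.imwrite('pics/w13.png',w)
cv2.imwrite('pics/c36.png',cv2.resize(w[170:310,190:380],None,fx=4,fy=4,interpolation=3))
E
```

```text
t 29.575 pos [ 0.5631 -0.2091  0.249 ] yaw z -6.72 tilt -1.0 open 0.0459 F [0.5 0.4 0.3]
[-0.0022  0.0025  0.0021]
```

View pics/c36.png

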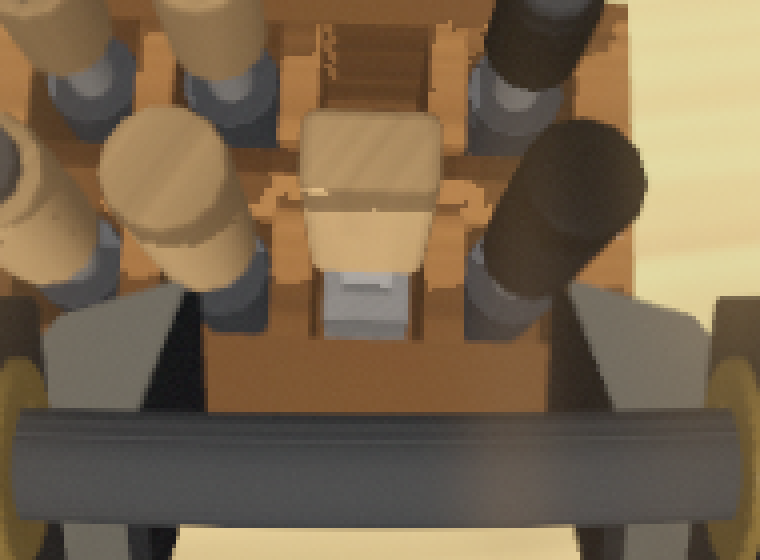

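>>> move_arm:
  increments:
    - [0,0,-0.05,0]
    - [0,0,-0.1,0]
    - [0.07,0,-0.1,0]
    - [0.14,0,-0.1,0]
    - [0.2,0,-0.1,0]
  gripper: 1

```text
time: 30.25
tool_pos: [0.5229, -0.2042, 0.1677]
tool_rot: [2.707, 1.568, 2.59]
contact_force: [-1.0, 0.3, 0.3]
opening: 0.0089
```

>>> move_arm:
  increments:
    - [0.02,0,0,0]
    - [0.02,0,0.01,0]
    - [0.02,0,0.02,0]
    - [0.02,0,0.025,0]

```text
time: 30.75
tool_pos: [0.5344, -0.206, 0.1627]
tool_rot: [-0.348, 1.569, -0.465]
contact_force: [-0.6, 0.5, -0.5]
opening: 0.0004
```

```bash
python3 to.py
```

```text
t 30.75 pos [ 0.5344 -0.206   0.1627] yaw z -6.7 tilt -1.0 open 0.0004 F [-0.6  0.5 -0.5]
```

>>> move_arm:
  increments:
    - [0,0,0.006,0]
    - [0,0,0.012,0]
    - [0,0,0.017,0]
    - [0,0,0.02,0]
    - [0,0,0.02,0]

```text
time: 31.38
tool_pos: [0.5416, -0.2067, 0.1619]
tool_rot: [2.58, 1.571, 2.463]
contact_force: [-1.0, -0.4, -0.3]
opening: 0.0006
```

>>> move_arm:
  increments:
    - [0,0,0.004,0]
    - [0,0,0.008,0]
    - [0,0,0.008,0]

```text
time: 31.75
tool_pos: [0.545, -0.207, 0.1618]
tool_rot: [0.877, 1.571, 0.759]
contact_force: [-0.4, 0.0, 1.5]
opening: 0.0003
```

```bash
python3 to.py;python3 - <<'E'
from fk import *
im=robot.read_camera('scene')[:,:,::-1]
cv2.imwrite('pics/c37.png',cv2.resize(im[210:330,160:270],None,fx=5,fy=5,interpolation=2))
E
```

```text
t 31.75 pos [ 0.545  -0.207   0.1618] yaw z -6.71 tilt -1.0 open 0.0003 F [-0.4  0.   1.5]
```

View pics/c37.png

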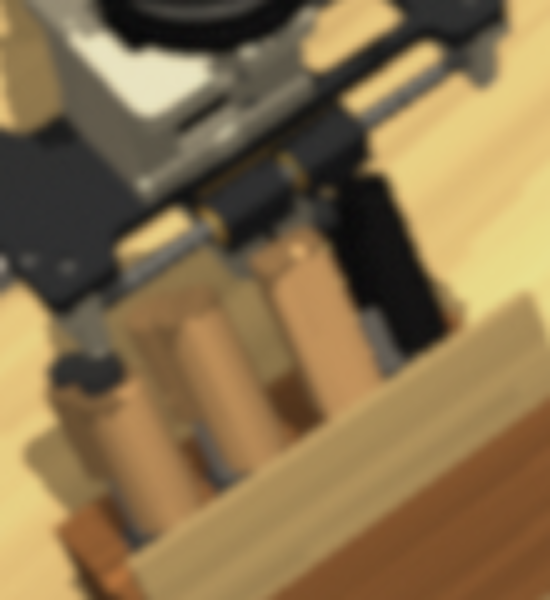

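Fork looks seated lower now. Back off and compare from the initial measuring pose.

>>> move_arm:
  increments:
    - [0,0,-0.03,0]
    - [-0.05,0,-0.04,0]
    - [-0.12,0,-0.02,0]
    - [-0.19,0,0.02,0]
    - [-0.22,-0.002,0.046,0]
  gripper: 0.5

```text
time: 32.42
tool_pos: [0.5635, -0.2102, 0.2519]
tool_rot: [-0.3, 1.568, -0.418]
contact_force: [-0.2, 0.2, -0.9]
opening: 0.0444
```

>>> move_arm:
  increments:
    - [0,0,0,0]
    - [0,0,0,0]

```text
time: 32.67
tool_pos: [0.5621, -0.2097, 0.249]
tool_rot: [2.748, 1.569, 2.631]
contact_force: [-0.5, 0.4, -0.5]
opening: 0.046
```

```bash
python3 to.py
python3 - <<'E'
from fk import *
s=robot.observe();A=wpose(s);np.save('w14.npy',A)
w=robot.read_camera('wrist')[:,:,::-1];cv2.imwrite('pics/w14.png',w)
cv2.imwrite('pics/c38.png',cv2.resize(w[170:310,190:380],None,fx=4,fy=4,interpolation=3))
g=lambda X:((np.array(wproj(A,X))-[190,170])*4).round(1)
for k,X in dict(fork=(.5576,-.2086,.1777),wood=(.5514,-.2462,.1806),black=(.5622,-.1712,.1815),fl=(.5487,-.22,.179),fr=(.552,-.1954,.18),rr=(.5673,-.1972,.1754)).items(): print(k,g(X))
E
```

```text
t 32.675 pos [ 0.5621 -0.2097  0.249 ] yaw z -6.72 tilt -1.0 open 0.046 F [-0.5  0.4 -0.5]
fork [379.4 177.3]
wood [170.4 172.4]
black [586.4 183.7]
fl [311.1 139.5]
fr [448.5 142.9]
rr [446.  216.6]
```

View pics/c38.png

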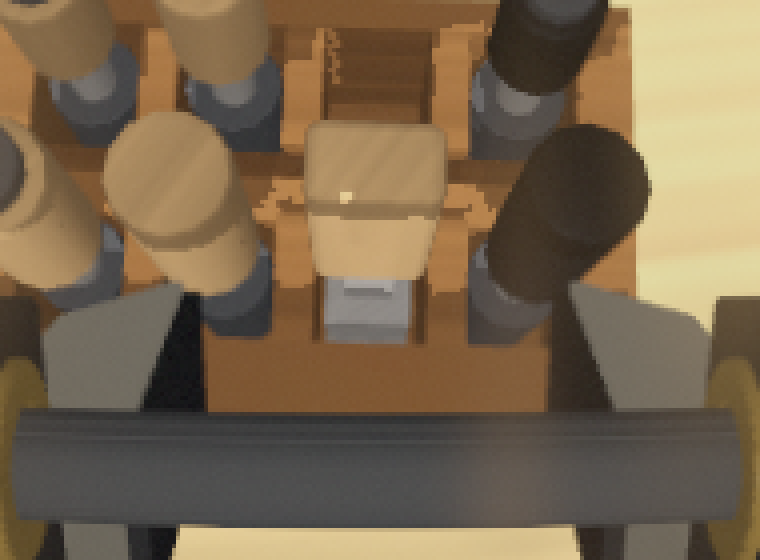

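>>> move_arm:
  increments:
    - [0,0.002,-0.01,0]
    - [0,0.002,-0.02,0]
    - [0.05,0.002,-0.02,0]
    - [0.1,0.002,-0.02,0]
    - [0.14,0.002,-0.02,0]
  gripper: 1

```text
time: 33.35
tool_pos: [0.5547, -0.2081, 0.193]
tool_rot: [2.666, 1.57, 2.549]
contact_force: [0.1, -0.7, -0.0]
opening: 0.0023
```

>>> move_arm:
  increments:
    - [0.01,0,0.004,0]
    - [0.02,0,0.008,0]
    - [0.03,0,0.012,0]
    - [0.035,0,0.014,0]

```text
time: 33.85
tool_pos: [0.5601, -0.2098, 0.185]
tool_rot: [-1.06, 1.567, -1.177]
contact_force: [-16.4, 4.1, 36.1]
opening: 0.0007
```

>>> move_arm:
  increments:
    - [-0.08,0,0,0]
    - [-0.2,0.04,0.01,0]
    - [-0.3,0.1,0.02,0]
    - [-0.362,0.18,0.02,0]
    - [-0.362,0.2,0.022,0]
  gripper: 0

```text
time: 34.48
tool_pos: [0.5799, -0.1293, 0.3276]
tool_rot: [-0.182, 1.565, -0.297]
contact_force: [-0.1, 0.0, -0.7]
opening: 0.0457
```

```bash
python3 to.py .5806,-.129,.3298
```

```text
t 34.475 pos [ 0.5799 -0.1293  0.3276] yaw z -6.59 tilt -0.99998 open 0.0457 F [-0.1  0.  -0.7]
[-0.0056  0.0008  0.0017]
```

>>> move_arm:
  increments:
    - [0,0,0,0]
    - [0,0,0,0]

```text
time: 34.72
tool_pos: [0.5783, -0.1314, 0.3232]
tool_rot: [3.03, 1.568, 2.912]
contact_force: [0.9, 0.2, 0.5]
opening: 0.0656
```

```bash
python3 to.py .5806,-.129,.3298
python3 - <<'E'
from fk import *
s=robot.observe();np.save('w15.npy',wpose(s))
w=robot.read_camera('wrist')[:,:,::-1];cv2.imwrite('pics/w15.png',w)
o=cv2.imread('pics/w3.png')
cv2.imwrite('pics/c39.png',np.hstack([cv2.resize(x[160:250,150:230],None,fx=5,fy=5,interpolation=3) for x in(o,w)]))
E
```

```text
t 34.725 pos [ 0.5783 -0.1314  0.3232] yaw z -6.76 tilt -1.0 open 0.0656 F [0.9 0.2 0.5]
[-0.0165  0.0065  0.0049]
```

View pics/c39.png

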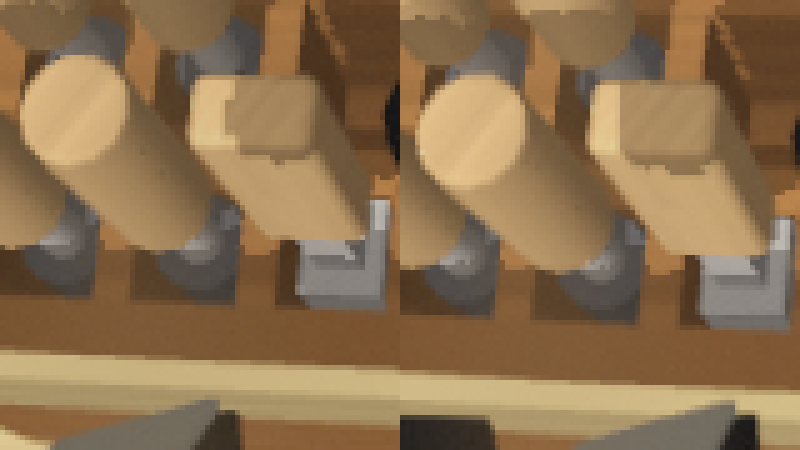

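>>> move_arm:
  increments:
    - [-0.05,0,0,0]
    - [-0.05,0,0,0]
    - [-0.05,0,0,0]
    - [-0.05,0,0,0]

```text
time: 35.28
tool_pos: [0.5785, -0.1306, 0.3437]
tool_rot: [2.876, 1.569, 2.758]
contact_force: [0.1, -0.0, 0.4]
opening: 0.0918
```

```bash
python3 to.py
python3 - <<'E'
from fk import *
im=robot.read_camera('scene')[:,:,::-1];cv2.imwrite('pics/scene9.png',im)
E
```

```text
t 35.275 pos [ 0.5785 -0.1306  0.3437] yaw z -6.73 tilt -1.0 open 0.0918 F [ 0.1 -0.   0.4]
```

View pics/scene9.png

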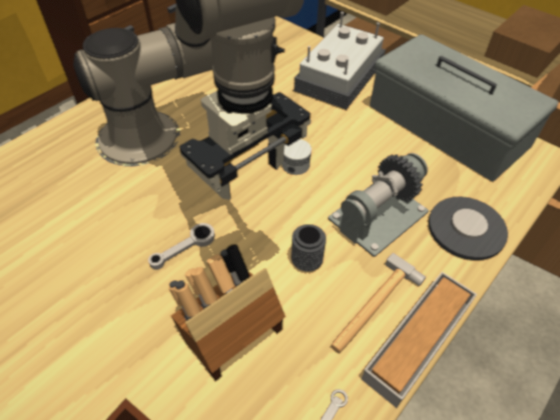

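The rack, conrod and piston are where they were, the clip is down on the shaft, and the gripper is clear of everything.

```bash
python3 -c "
from cell import robot
print(robot.hand_in())"
```

```text
the job is handed in; nothing more can be done
None
```

I took the fork out of the rack, pushed the clip onto the shaft, put the fork back in its own socket, and handed the job in at about 35 s of the 58 s. No verdict was reported.

**How it went**
- The neighbouring tools let the fingers down only about 6 mm over the end of the handle. I lifted the fork by that edge grip, rested it briefly in the empty front socket and took a deeper hold there.
- In transit the fork swung in the grip from 30° to about 22°. I brought it back to about 35° by hooking the prongs on the clip's ear, then pushed the clip along its line.
- On return I let the fork drop the last stretch into its socket, then pressed on it and straightened it with the closed fingers.

**Last checks**
- **Clip:** in the wrist camera, its lower end and ear were within about 2.5 enlarged pixels (under 1 mm) of where they should be fully home. In the scene camera it read home or up to 3 mm short. The two cameras disagreed by 4–5 mm on where the stand is, and I trusted the wrist one.
- **Fork:** it stands in its own socket and did not go lower under a 36 N push. Its lower part is back where it was, but the handle top leans about 3 mm towards the robot compared with the start, against the 12 mm allowed.
- **Other tools, piston and connecting rod:** they look unmoved in the final pictures.
- **Robot:** the gripper was open and clear, with no contact force.

**Possible fault:** my first attempt to get the fingers beside the handle pressed on the neighbouring tools with about 64 N. I took this as contact by the fingers, not the gripper's body, which has a 40 N limit. They looked unmoved afterwards.

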